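# Seat the calibration disc in the reader's three-point nest

### The job

Calibrate the reader: swing its clamp arm with the orange post wide open, then slide the blue calibration disc flat along the deck, never lifting it, until it is fully home against both steel pins. Swing the arm shut so that its roller presses the disc against both pins, and only then push the green button down. Leave the disc home, the arm shut against it, the button up, and the other things on the deck and bench alone.

Things in the scene. Friction and masses are not known exactly. Their poses are not given: they have to be found in the camera images.
- reader: White instrument with a flat square deck 310 x 310, its top 30 above the table; fixed, turned a little about the vertical from run to run. Origin at the centre of the deck's underside, on the table. Its +x points across the deck from the near edge to the far edge (roughly away from the robot), +y to the left, z up. A low console 48 tall runs along the far edge outside the deck (reader x 155 to 190, y -110 to 110). The near part of the deck, where the disc starts, is bare.
- nest_center (a point): Where the disc's centre lies when it is fully home against both pins: above the deck at reader x +70, y 0, 10 above the deck's surface (half the disc's thickness), over a dark round window in the deck.
- disc_center (a point): Centre (half-way up) of the calibration disc: steel rim, blue face, 90 dia x 20 thick, about 0.3 kg, too wide to be taken across by a gripper. It lies flat and loose on the near left part of the deck and slides when pushed at the rim.
- pin_left: Fixed locating pin of polished, slippery steel, 10 dia, 26 tall, on the deck; origin at its foot. Stands at reader x +102, y +38: beyond the nest centre and to the left.
- pin_right: The other fixed locating pin, the same; at reader x +102, y -38: beyond the nest centre and to the right.
- clamp (a joint): Clamp arm's angle, rad. 0: the arm lies along reader +y and its roller just touches the near side of a disc that is fully home (roller at reader x +17, y 0). It grows as the arm opens: the roller end swings towards the near edge (anticlockwise from above), about 1.57 when the arm points along reader -x; stops at -0.15 and 1.9. No spring: it stays where it is left; about 2 N at the post moves it, so press with some 5 N more (up to 20 N does no harm) to seat the disc firmly.
- clamp_post (a point): The clamp arm's handle: upright orange round post 14 dia, above the roller (black, slippery, 16 dia, 3 to 24 above the deck) at the arm's end. The point is on its axis 50 above the deck; the post is free to be gripped from 32 to 66 above the deck. 68 from the pivot. The arm's bar, 10 wide, lies 24 to 32 above the deck.
- clamp_pivot (a point): The clamp arm's vertical pivot axis, at the deck's surface, reader x +17, y -68; the hub is 20 dia and 34 tall.
- button_top (a point): Centre of the top of the green round push button, 28 dia, in a black housing at the left of the deck (reader x +80, y +118). Pressed straight down.
- button (a joint): Button travel, m: 0 released, 0.006 fully down (about 5 N); springs back.
- vial: bystander: small amber vial, 25 dia x 42, standing on the deck's right far corner; origin at the centre of its underside
- spare_disc: bystander: smaller white calibration disc, 60 dia x 14, on the table; origin at the centre of its underside
- spray: bystander: green spray bottle, 74 dia, 200 tall; origin at the centre of its underside
- jar: bystander: jar, 60 dia x 90; origin at the centre of its underside
- beaker: bystander: glass cup, 70 dia x 90; origin at the centre of its underside
- marker: bystander: black marker pen lying down, 146 long x 16 dia; origin at the centre of its underside (the pen: on the table below its middle)
- disc: The same disc as a body; origin at the centre of its underside.
Not all that is in view belongs to the job. Leave any brown or yellow look-alike of the disc alone.

How it is judged (in metres and radians):
On the way, in this order (a step that is already met when the one before it is completed fails the run):
1. the arm is swung wide open (beyond 1.2 rad) (value of joint clamp above 1.2 rad), for 0.1 s.
2. with the arm still open (beyond 0.5 rad), the disc has been pushed home against both pins (centre within 4 mm of the nest's centre) (horizontal distance between disc_center and nest_center below 0.004 m and value of joint clamp above 0.5 rad), for 0.2 s.
3. the arm's roller presses the disc (over 0.3 N) against both pins (each over 0.2 N) (horizontal distance between disc_center and nest_center below 0.003 m and contact force between clamp and disc above 0.3 N and contact force between each of pin_left, pin_right and disc above 0.2 N), for 0.1 s.
4. the button is pressed down (beyond 4 mm) (value of joint button above 0.004 m), for 0.05 s.
At the end, for the whole second after the job is handed in: The disc lies flat and still on the deck, its centre within 2.5 mm of the nest's centre, the arm is shut against it (joint -0.05 to 0.04 rad), and the button is up (under 1.5 mm) (horizontal distance between disc_center and nest_center below 0.0025 m and value of joint clamp between -0.05 and 0.04 rad and value of joint button below 0.0015 m and angle between disc_center's own z axis and vertical below 0.05 rad and linear speed of disc below 0.01 m/s and z of disc_center in the frame of nest_center between -0.003 and 0.003 m); the robot touches nothing.
It fails at once if the disc is lifted off the deck, tipped or dropped from it (angle between disc_center's own z axis and vertical above 0.2 rad or z of disc_center in the frame of nest_center above 0.01 m or z of disc_center in the frame of nest_center below -0.01 m).
It fails at once if the button is pressed before the disc is home and the arm shut (value of joint button above 0.003 m and (horizontal distance between disc_center and nest_center above 0.004 m or value of joint clamp above 0.06 rad)).
It fails at once if another thing is moved more than 20 mm (distance of any of vial, spare_disc, spray, jar, beaker, marker from where it was at the start of the episode above 0.02 m).
It also fails if it takes over 72 s, if anything falls off the work surface, if the arm or the gripper's body presses on something with over 40 N, if the wrist force passes 120 N, or if a joint passes its speed limit or range.

### The arm

A 7-joint arm with a two-finger parallel gripper is mounted at the origin on the work surface. World frame = base frame: x ahead of the robot, y to its left, z up, the work surface at z = 0. Lengths are in mm, angles in rad, forces in N, time in s.
With the tool pointing down it reaches from about 400 to 900 mm from the base axis. Payload 5.6 kg.
Tool frame: the origin (TCP) lies between the finger pads; the fingertips stand bot.tips_ahead ahead of it and the grasp point (between the pads) lies 2 mm behind it (bot.tips_ahead is the distance from the TCP to the fingertips, in mm); z points along the fingers, y is the direction in which the jaws open and shut (so a half turn about z gives the same grasp; the last joint's range is limited). The gripper opens to 92 mm and grips with 3 to 60 N. Pads are 20 mm wide; open, the fingers measure 128 mm over their backs; the gripper's body (75 mm by 189 mm) begins 69 mm behind the grasp point.
Start: joints at [-1.246, 0.468, -0.012, 1.603, 0.006, 1.071, -0.056], TCP at [233.757, 606.52, 206.792] pointing down, gripper open.
Joint ranges: [-2.53, 2.53], [-0.31, 2.02], [-1.57, 1.55], [0.28, 2.44], [-1.29, 4.43], [0.15, 1.84], [-2.92, 2.92]. Speed limits (rad/s): [2.57, 2.57, 3.14, 3.14, 3.14, 3.14, 3.14].

### API

Orientations are given as a 3x3 rotation matrix whose columns are the frame's x, y, z axes.
In Python, from bench import bot, get_image, camera_info, job_done gives the robot as it stands.
- The arm moves only by the shell command python3 -m jog 'ROWS' [FORCE]. ROWS is JSON, a list of rows, each a list of 7 numbers: the finger opening in m, from 0 to 0.0919, then the shift along the tool's x, y, z in m, then the turn, a rotation vector about the tool's x, y, z in degrees. A call has 1 to 5 rows; each row is the pose to reach, as a shift and turn from the pose commanded when the call began, along the tool's axes at that moment; what a row does not reach only later rows make up. A row lasts 1/8 s, in which the tool goes at most 62.5 mm and 10.7 degrees, less where a joint would pass 70% of its speed; a pose out of reach is approached as far as the arm can. A call with a gripper value outside its range is refused whole. The fingers move at their own pace and stop on an object; FORCE is the grip in N (left out, the last holds). Time passes only in rows, so rows that repeat a pose let the fingers close. It gives the time, the measured TCP pose, the force and the opening at its end, in the units of the state.
- bot.observe(): the state, without advancing time (a new reading comes with each control period).
- get_image(name): name is "scene" or "side" or "wrist"; returns the picture (480x640x3 uint8, red, green, blue); there is no depth.
- camera_info(name): a dict with "fx", "fy", "cx", "cy" (pixels), "view" (4x4, takes a point from world to camera coordinates); the wrist camera has in their place "T_tool_cam" (4x4, takes a point from camera to tool coordinates, whose origin is the TCP and whose axes are the flange's). Camera axes: x right, y down, z forward; pixel columns grow to the right and rows downward; lengths in mm; the calibration is good to about 2 mm. The wrist camera is an equidistant fisheye: a pixel r from the principal point sees the ray r / f radians off the axis. A picture is of the moment at which its call begins: read the wrist's pose just before it. camera_info takes no time and is no camera call.
- job_done(): hands the job in, once; it reports no verdict.
The state is a dict: "clock": time; "joint_positions": joint angles; "qd": joint speeds; "tau": joint torques, N m; "tcp_pos": TCP position; "orientation": TCP orientation; "contact_force": force on the tool from outside, world axes, zero at the start; "moment": the same for the moment, N m; "gripper_width": opening from 0.0 (shut) to 1.0 (fully open).
Only numpy, scipy, OpenCV 4.12 (cv2) and the standard library are available. Lean on these libraries where they do the work, as an engineer would, in place of code of your own. Each camera call takes 0.05 s, during which the arm holds its last target.

## Working session

There is one attempt and no reset: what is moved stays moved. The work goes in short steps, Python scripts to look and compute and a shell command to move; the robot and the scene stay as the last step left them, time stands still between calls to the robot, and variables do not carry over. Pictures are saved under pics/ and viewed, and the job is handed in when it is done.

```bash
mkdir -p pics; ls; python3 - <<'E'
from bench import bot,get_image,camera_info
import cv2
for n in("scene","side","wrist"):
    print(n,camera_info(n))
    s=bot.observe()
    cv2.imwrite(f"pics/{n}0.png",get_image(n)[:,:,::-1])
print(bot.observe(),bot.tips_ahead)
E
```

```text
pics
scene {'fx': 490.85698791681796, 'fy': 490.85698791681796, 'cx': 323.06961454233067, 'cy': 241.3703610353047, 'view': array([[-8.56302270e-01,  5.16275382e-01, -1.43580003e-02,
         4.69930489e+02],
       [ 3.27610179e-01,  5.21467958e-01, -7.87872286e-01,
        -1.25714529e+02],
       [-3.99271829e-01, -6.79360654e-01, -6.15671267e-01,
         1.33650947e+03],
       [ 0.00000000e+00,  0.00000000e+00,  0.00000000e+00,
         1.00000000e+00]])}
side {'fx': 470.0791019949092, 'fy': 470.0791019949092, 'cx': 322.0340549126264, 'cy': 245.14546248994628, 'view': array([[ 9.98064024e-01, -5.91563343e-02,  1.92023986e-02,
        -5.49058353e+02],
       [-2.65115308e-02, -6.83945873e-01, -7.29050878e-01,
         5.74755772e+01],
       [ 5.62613787e-02,  7.27130368e-01, -6.84190095e-01,
         1.14854058e+03],
       [ 0.00000000e+00,  0.00000000e+00,  0.00000000e+00,
         1.00000000e+00]])}
wrist {'fx': 371.64829954431775, 'fy': 371.64829954431775, 'cx': 320.23222092770953, 'cy': 234.49118599803518, 'T_tool_cam': array([[-3.29618299e-04, -9.62407922e-01, -2.71607959
[... 434 characters left out ...]
': array([-3.79141664e-04, -2.23423766e-03,  2.81373353e-03, -3.56801574e-03,
       -1.65620801e-04, -8.80289272e-05,  8.88158451e-04]), 'tau': array([ 1.25329883e-03, -5.20944786e+01, -1.19879804e-02, -2.43978220e+01,
       -5.66112588e-02,  1.53339357e-02,  1.28209394e-04]), 'tcp_pos': array([233.61810303, 606.08048693, 206.06265545]), 'orientation': array([[-9.33087894e-01,  3.59648227e-01, -3.66493390e-04],
       [ 3.59648393e-01,  9.33087009e-01, -1.29155330e-03],
       [-1.22534632e-04, -1.33694151e-03, -9.99999099e-01]]), 'contact_force': array([0.75396005, 0.24666195, 0.05485743]), 'moment': array([-0.00559143,  0.00116195, -0.03576667]), 'gripper_width': 0.9978041704597704} 17.0
```

View pics/scene0.png

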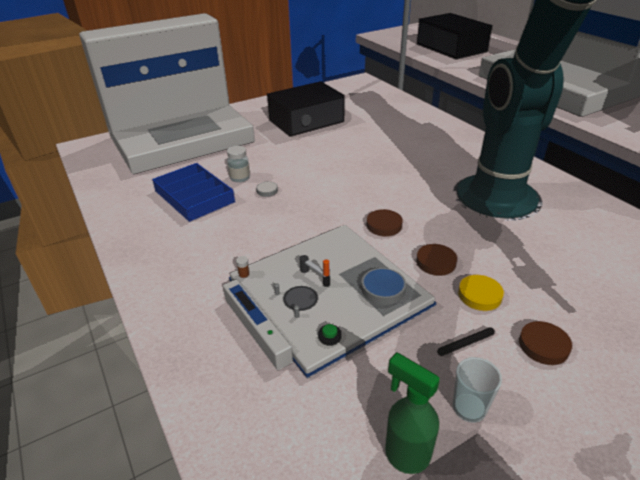

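View pics/side0.png

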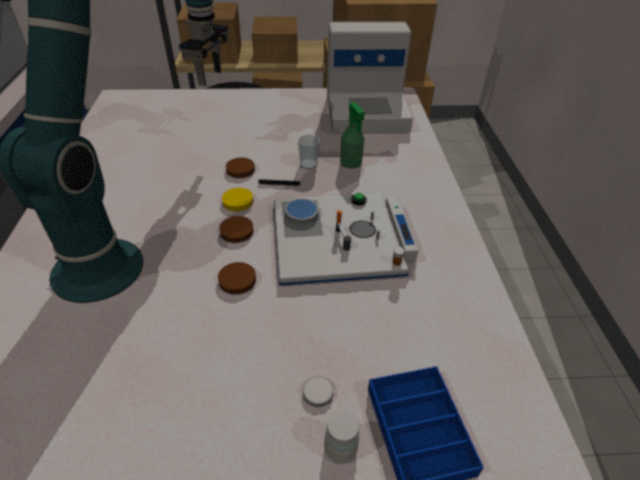

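View pics/wrist0.png

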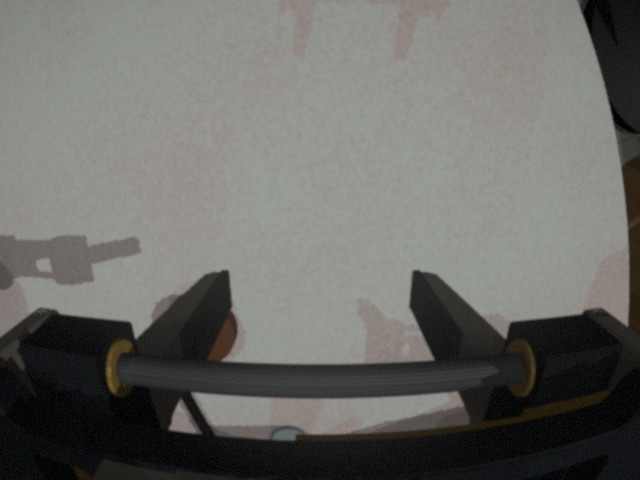

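Candidates for the disc in scene.png: blue disc on the deck (383,286); brown ones (385,222), (437,259), (545,342) and yellow (481,292) on the table; white spare (267,188); the dark window (300,298). By its blue face, steel rim and place on the near-left of the deck, it's (383,286). I'll check it in crops.

```bash
python3 - <<'E'
import cv2
a=cv2.imread("pics/scene0.png")[220:385,215:445]; cv2.imwrite("pics/c1.png",cv2.resize(a,None,fx=3.4,fy=3.4,interpolation=cv2.INTER_CUBIC))
a=cv2.imread("pics/side0.png")[180:290,265:425]; cv2.imwrite("pics/c2.png",cv2.resize(a,None,fx=5,fy=5,interpolation=cv2.INTER_CUBIC))
E
```

```text
(no output)
```

View pics/c1.png

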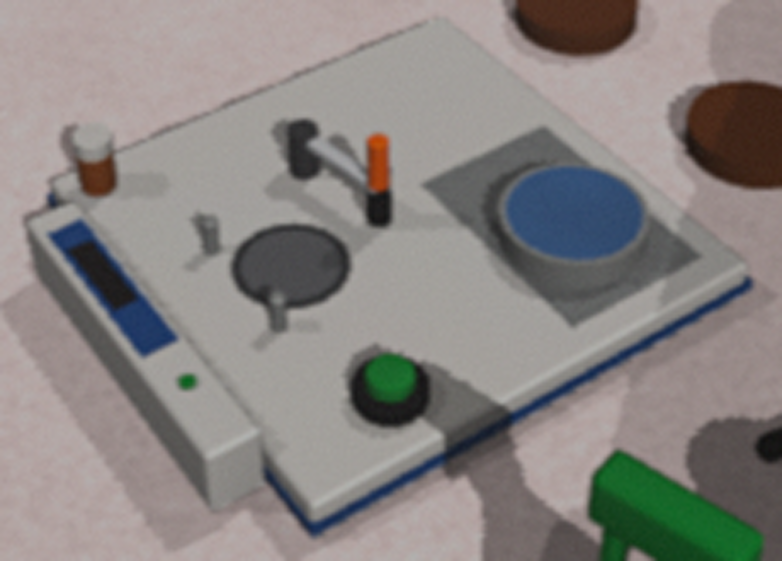

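View pics/c2.png

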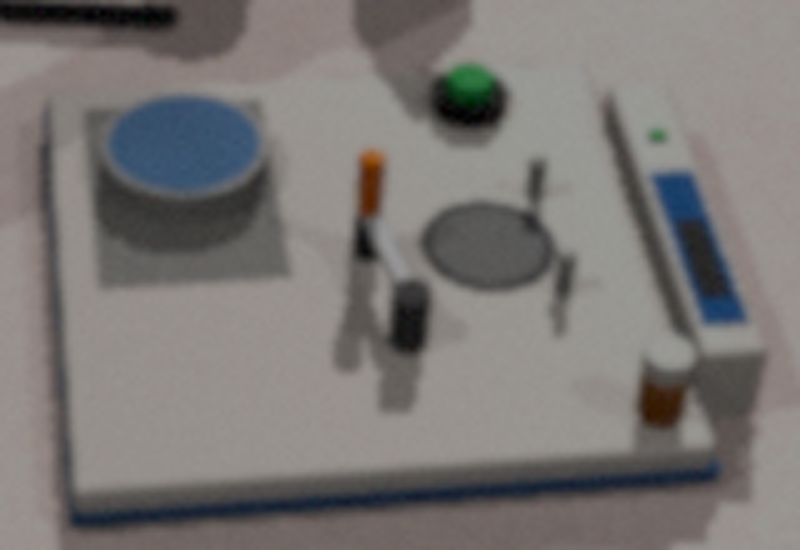

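Both crops show the blue-faced, steel-rimmed disc (scene 384,282), and the post is near the hub at a small opening. Now I'll measure the poses.

```bash
cat > h.py <<'E'
import numpy as np,cv2
from bench import bot,get_image,camera_info
from scipy.optimize import least_squares
def ray(n,uv,z):
    c=camera_info(n);V=c["view"];R=V[:3,:3];o=-R.T@V[:3,3]
    d=R.T@np.array([(uv[0]-c["cx"])/c["fx"],(uv[1]-c["cy"])/c["fy"],1]); return (o+d*(z-o[2])/d[2])[:2]
def wray(uv,z,s):
    c=camera_info("wrist");T=c["T_tool_cam"]
    p=np.array([(uv[0]-c["cx"]),(uv[1]-c["cy"])])/c["fx"];r=np.hypot(*p)
    d=np.array([*(p/r*np.sin(r)),np.cos(r)]) if r>0 else np.array([0,0,1.])
    R=s["orientation"];o=s["tcp_pos"]+R@T[:3,3];d=R@T[:3,:3]@d
    return (o+d*(z-o[2])/d[2])[:2]
def fit(model,world):
    m=np.array(model,float);w=np.array(world)
    f=lambda p:((m@np.array([[np.cos(p[2]),np.sin(p[2])],[-np.sin(p[2]),np.cos(p[2])]])+p[:2])-w).ravel()
    r=least_squares(f,[600,0,0],loss="soft_l1",f_scale=2);return r.x,r.fun.reshape(-1,2)
def toworld(p,m):
    c,s=np.cos(p[2]),np.sin(p[2]);return np.array([p[0]+c*m[0]-s*m[1],p[1]+s*m[0]+c*m[1]])
def toreader(p,w):
    c,s=np.cos(p[2]),np.sin(p[2]);d=np.array(w)-p[:2];return np.array([c*d[0]+s*d[1],-s*d[0]+c*d[1]])
E
python3 - <<'E'
from h import *
np.set_printoptions(precision=1,suppress=True)
S=lambda u,v:(u/3.4+215-.35,v/3.4+220-.35)
D=lambda u,v:(u/5+265-.4,v/5+180-.4)
m=[(-155,155),(-155,-155),(155,155),(155,-155),(70,0),(17,-68)]
z=[30,30,30,30,30,64]
sc=[S(748,268),S(435,20),S(315,505),S(52,182),S(291,265),S(305,125)]
sd=[D(48,100),D(75,490),D(590,70),D(715,450),D(488,245),D(411,287)]
a=[ray("scene",u,k) for u,k in zip(sc,z)];b=[ray("side",u,k) for u,k in zip(sd,z)]
for w in(a,b,a+b):
    p,r=fit(m*(len(w)//6),w);print(p[:2],p[2].round(4));print(r.T)
def blue(n,box):
    im=cv2.imread(f"pics/{n}0.png");h=cv2.cvtColor(im,cv2.COLOR_BGR2HSV);x0,y0,x1,y1=box
    k=cv2.inRange(h,(100,90,60),(120,255,255));q=np.zeros_like(k);q[y0:y1,x0:x1]=k[y0:y1,x0:x1]
    c=max(cv2.findContours(q,0,2)[0],key=cv2.contourArea);return cv2.fitEllipse(c)
for n,box in(("scene",(350,260,415,310)),("side",(280,195,322,222))):
    e=blue(n,box);w=ray(n,e[0],50);print(n,e,w,toreader(p,w))
for n,u,g,h in(("scene",S(378,140),S(371,165),0),("side",D(371,157),0,0)):
    w=ray(n,u,96);r=toreader(p,w);print("post",w,r,np.arctan2(-(r[0]-17),r[1]+68),np.hypot(r[0]-17,r[1]+68))
print(toworld(p,(70,0)),toworld(p,(80,118)))
E
```

```text
[587.7  89.3] 0.0487
[[ -3.9 -10.5   3.4   0.3   0.2   2.6]
 [ -0.1  -2.9   0.9  -4.5   1.1   3.5]]
[590.6  84.9] 0.0491
[[-0.6 -2.4  0.7  2.   0.3 -0.2]
 [10.6 -1.5  8.5  0.3 -1.5 -3.6]]
[589.7  87.2] 0.0482
[[-1.8 -8.5  5.5  2.3  2.2  4.6 -1.3 -3.4  0.   1.1 -0.6 -1.1]
 [-2.1 -4.9 -1.2 -6.6 -1.   1.4 13.1  1.  10.7  2.4  0.8 -1.3]]
scene ((383.5054626464844, 282.1978454589844), (26.0382022857666, 38.8453369140625), 95.19973754882812) [501.5 160.5] [-84.6  77.5]
side ((301.25323486328125, 208.20338439941406), (16.708118438720703, 27.856245040893555), 89.04898834228516) [502.8 155.5] [-83.6  72.4]
post [593.6  87.7] [3.9 0.3] 0.18909893728587787 69.57630208873191
post [595.3  83.6] [ 5.4 -3.8] 0.17897306489650364 65.22959137167308
[659.7  90.6] [664.  208.9]
```

```bash
cat >> h.py <<'E'
from scipy.spatial.transform import Rotation as Ro
P=np.array([589.7,87.2,0.0482])
def go(w,yaw,P=P,s=None):
    # tool down, tool y axis (jaws) at heading yaw+90 in world, tool x pointing -(heading yaw)
    s=s or bot.observe();R=s["orientation"];c,q=np.cos(yaw),np.sin(yaw)
    G=np.array([[-c,-q,0],[-q,c,0],[0,0,-1]]).T; G=np.array([[-c,-q,0],[-q,c,0],[0,0,-1.]]).T
    d=R.T@(np.array(w,float)-s["tcp_pos"])
    t=Ro.from_matrix(R.T@G).as_rotvec(degrees=True)
    print("shift m",(d/1000).round(4),"turn",t.round(2))
def st():
    s=bot.observe();p=P;r=toreader(p,s["tcp_pos"][:2])
    R=s["orientation"];h=np.arctan2(-R[1,0],-R[0,0])
    print("t",round(s["clock"],2),"tcp",s["tcp_pos"].round(1),"reader",r.round(1),"head-yaw",round(h-p[2],3),"F",s["contact_force"].round(1),"w",round(s["gripper_width"]*91.9,1))
E
python3 - <<'E'
from h import *
np.set_printoptions(precision=0,suppress=True)
for n,f in(("spray side","side"),):
    print(ray("side",(352,163),0))
print("spray",ray("scene",(410,460),0),"beaker",ray("scene",(472,412),0),ray("side",(309,163),0),"marker",ray("side",(280,182),8),"jar",ray("scene",(238,178),0))
go((470,87,240),0.048);st()
E
```

```text
[673. 443.]
spray [672. 463.] beaker [532. 452.] [535. 448.] marker [443. 336.] jar [ 558. -463.]
shift m [-0. -0. -0.] turn [ -0.  -0. -24.]
t 0.15 tcp [234. 606. 206.] reader [-331.  535.] head-yaw -0.416 F [1. 0. 0.] w 91.7
```

```bash
python3 - <<'E'
from h import *
go((470,87,240),0.048)
E
```

```text
shift m [-0.4073 -0.3994 -0.0334] turn [-8.000e-02 -1.000e-02 -2.383e+01]
```

```bash
python3 -m jog '[[0.0919,-0.04,-0.04,-0.034,0,0,0],[0.0919,-0.08,-0.08,-0.034,0,0,0],[0.0919,-0.12,-0.12,-0.034,0,0,0],[0.0919,-0.16,-0.16,-0.034,0,0,0],[0.0919,-0.2,-0.2,-0.034,0,0,0]]'; python3 -m jog '[[0.0919,-0.04,-0.04,0,0,0,-6],[0.0919,-0.08,-0.08,0,0,0,-12],[0.0919,-0.12,-0.12,0,0,0,-18],[0.0919,-0.16,-0.16,0,0,0,-24],[0.0919,-0.2,-0.2,0,0,0,-24]]';python3 -m jog '[[0.0919,0,0,0,0,0,0],[0.0919,0,0,0,0,0,0]]'; python3 - <<'E'
from h import *
st();go((470,87,240),0.048)
s=bot.observe();cv2.imwrite("pics/w1.png",get_image("wrist")[:,:,::-1])
np.save("s1.npy",s,allow_pickle=True)
E
```

```text
clock: 0.78
tcp_pos: [349.0, 346.1, 240.8]
orientation: [[-0.933, 0.36, 0.0], [0.36, 0.933, 0.0], [-0.0, 0.0, -1.0]]
contact_force: [0.2, -0.2, -0.0]
gripper_width: 1.0
clock: 1.4
tcp_pos: [463.6, 87.7, 240.9]
orientation: [[-0.999, -0.052, 0.0], [-0.052, 0.999, 0.0], [-0.0, 0.0, -1.0]]
contact_force: [1.2, 0.5, 0.4]
gripper_width: 1.001
clock: 1.65
tcp_pos: [462.8, 89.9, 240.6]
orientation: [[-0.999, -0.051, -0.001], [-0.051, 0.999, 0.0], [0.001, 0.0, -1.0]]
contact_force: [-0.6, 0.7, 0.2]
gripper_width: 0.997
t 1.65 tcp [462.8  89.9 240.6] reader [-126.7    8.8] head-yaw 0.003 F [-0.6  0.7  0.2] w 91.6
shift m [-0.0071 -0.0033  0.0006] turn [ 0.02 -0.03  0.18]
```

View pics/w1.png

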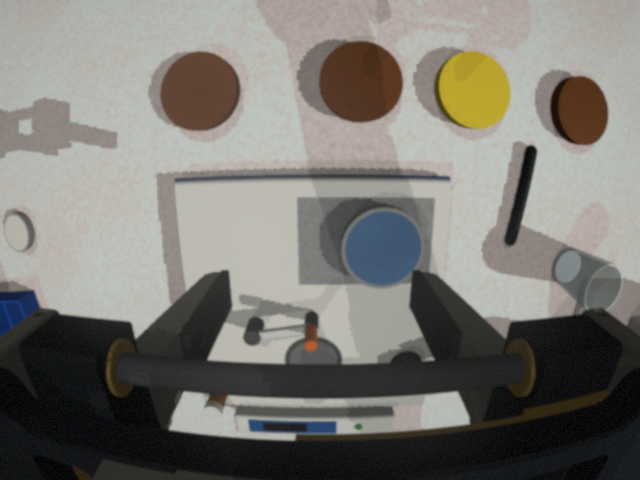

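Wrist view: disc at (383,247), near deck corners (176,181) and (449,180), orange post top (311,346), hub around (254,330). I'll zoom in to measure.

```bash
python3 - <<'E'
import cv2
a=cv2.imread("pics/w1.png")
cv2.imwrite("pics/w1c.png",cv2.resize(a[165:395,165:460],None,fx=2.6,fy=2.6,interpolation=cv2.INTER_CUBIC))
E
```

```text
(no output)
```

View pics/w1c.png

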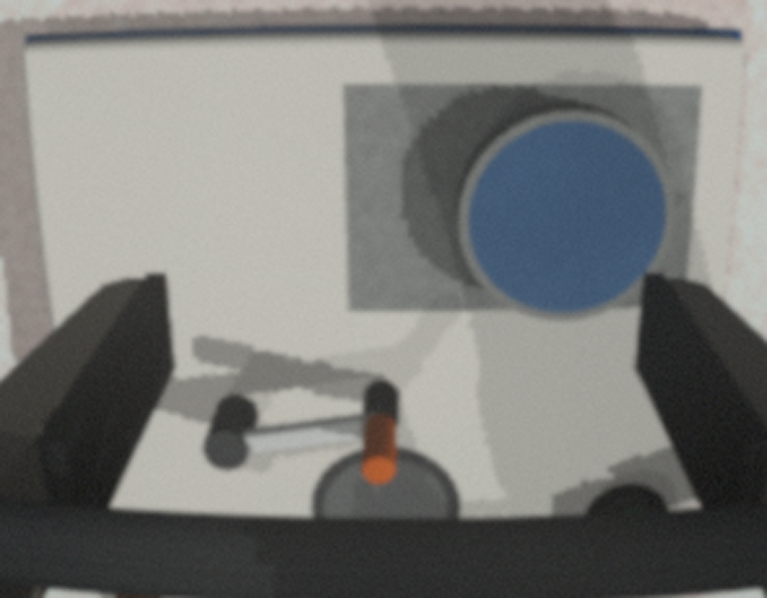

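```bash
python3 - <<'E'
from h import *
np.set_printoptions(precision=1,suppress=True)
s=np.load("s1.npy",allow_pickle=True).item()
C=lambda u,v:(u/2.6+165-.3,v/2.6+165-.3)
w=[wray(C(27,43),30,s),wray(C(740,40),30,s),wray(C(228,449),64,s)]
print(np.array(w))
p,r=fit([(-155,-155),(-155,155),(17,-68)],w);print(p[:2],p[2].round(4));print(r)
for q in (p,P):
  for nm,u,z in(("post",C(379,470),96),("disc",C(566,216),50),("winN",C(387,451),30),("hub",C(228,449),64)):
    x=wray(u,z,s);r=toreader(q,x);print(nm,x,r,end=" ")
  print()
E
```

```text
[[442.9 -72.6]
 [427.  228.8]
 [609.8  20.6]]
[589.6  87.4] 0.0523
[[ 0.  -2.9]
 [-0.3  5.2]
 [ 0.3 -0.2]]
post [595.1  85.9] [ 5.5 -1.7] disc [501.5 156.6] [-84.4  73.8] winN [626.9  89.4] [37.4  0.1] hub [609.8  20.6] [ 16.7 -67.8] 
post [595.1  85.9] [ 5.4 -1.5] disc [501.5 156.6] [-84.8  73.6] winN [626.9  89.4] [37.3  0.4] hub [609.8  20.6] [ 16.9 -67.5]
```

```bash
sed -i 's/^P=.*/P=np.array([589.6,87.3,0.050])/' h.py; python3 - <<'E'
from h import *
go((594.9,85.8,84),0.05)
E
```

```text
shift m [-0.1319 -0.0118  0.1565] turn [ 0.02 -0.03  0.15]
```

```bash
python3 -m jog '[[0.045,-0.05,-0.006,0.04,0,0,0],[0.045,-0.1,-0.01,0.08,0,0,0],[0.045,-0.132,-0.012,0.11,0,0,0],[0.045,-0.132,-0.012,0.11,0,0,0]]' 12; python3 - <<'E'
from h import *
st();go((594.9,85.8,84),0.05)
s=bot.observe();cv2.imwrite("pics/w2.png",get_image("wrist")[:,:,::-1])
E
```

```text
clock: 2.2
tcp_pos: [594.6, 85.5, 126.7]
orientation: [[-0.999, -0.053, -0.006], [-0.053, 0.999, -0.002], [0.006, -0.002, -1.0]]
contact_force: [0.1, 0.1, 0.7]
gripper_width: 0.582
t 2.2 tcp [594.6  85.5 126.7] reader [ 4.9 -2. ] head-yaw 0.003 F [0.1 0.1 0.7] w 53.5
shift m [-0.0006  0.0003  0.0427] turn [-0.09 -0.36  0.19]
```

View pics/w2.png

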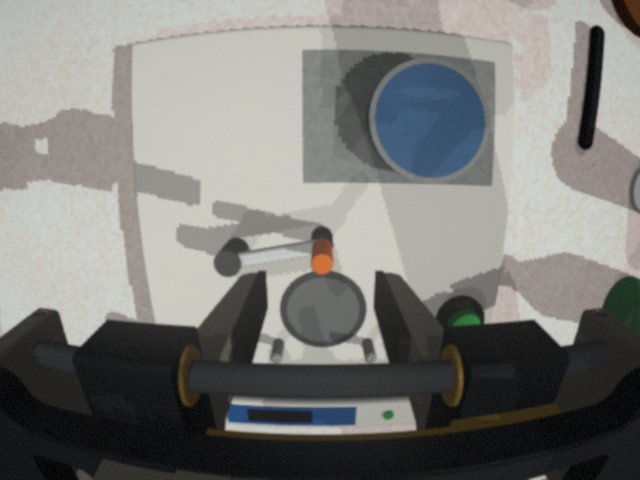

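```bash
python3 - <<'E'
from h import *
np.set_printoptions(precision=1,suppress=True)
st();s=bot.observe()
for nm,u,z in(("post",(322,263),96),("disc",(429,119),50),("win",(323,309),30),("hub",(229,262),64),("pinR",(278,342),56),("pinL",(368,342),56),("NR",(134,42),30),("NL",(512,42),30)):
    w=wray(u,z,s);print(nm,w,toreader(P,w))
E
python3 -m jog '[[0.045,0,0,0.02,0,0,0],[0.045,0,0,0.04,0,0,0],[0.045,0,0,0.043,0,0,0]]' 12
```

```text
t 2.25 tcp [594.4  85.6 128.7] reader [ 4.7 -1.9] head-yaw 0.003 F [0.3 0.2 0.4] w 50.1
post [595.2  85.9] [ 5.5 -1.7]
disc [502.3 156.2] [-83.8  73.1]
win [659.8  90.5] [70.3 -0.3]
hub [610.   20.8] [ 17.  -67.5]
pinR [678.4  55.7] [ 87.1 -36. ]
pinL [674.7 126.8] [87.  35.2]
NR [443.5 -73. ] [-153.9 -152.8]
NL [426.6 230.8] [-155.6  151.4]
clock: 2.62
tcp_pos: [594.2, 84.9, 87.2]
orientation: [[-0.999, -0.052, -0.002], [-0.052, 0.999, 0.0], [0.002, 0.0, -1.0]]
contact_force: [0.6, 0.1, 0.6]
gripper_width: 0.488
```

```bash
python3 -m jog '[[0.0,0,0,0.001,0,0,0],[0.0,0,0,0.001,0,0,0],[0.0,0,0,0.001,0,0,0],[0.0,0,0,0.001,0,0,0]]' 12; python3 - <<'E'
from h import *
st()
th0=0.174
for th in np.arange(.174,1.56,.138):
    print(th.round(2),[ (1e-3*x).round(4) for x in (68*(np.sin(th)-np.sin(th0)),68*(np.cos(th)-np.cos(th0)))])
E
```

```text
clock: 3.12
tcp_pos: [596.3, 85.7, 88.1]
orientation: [[-0.999, -0.052, 0.002], [-0.052, 0.999, 0.002], [-0.002, 0.002, -1.0]]
contact_force: [-3.3, 2.3, 15.6]
gripper_width: 0.077
t 3.12 tcp [596.3  85.7  88.1] reader [ 6.7 -1.9] head-yaw 0.002 F [-3.3  2.3 15.6] w 7.1
0.17 [np.float64(0.0), np.float64(0.0)]
0.31 [np.float64(0.0091), np.float64(-0.0023)]
0.45 [np.float64(0.0178), np.float64(-0.0057)]
0.59 [np.float64(0.0259), np.float64(-0.0104)]
0.73 [np.float64(0.0334), np.float64(-0.0161)]
0.86 [np.float64(0.0399), np.float64(-0.0228)]
1.0 [np.float64(0.0455), np.float64(-0.0303)]
1.14 [np.float64(0.05), np.float64(-0.0386)]
1.28 [np.float64(0.0533), np.float64(-0.0473)]
1.42 [np.float64(0.0554), np.float64(-0.0565)]
1.55 [np.float64(0.0562), np.float64(-0.0658)]
```

```bash
python3 - <<'E'
from h import *
st();cv2.imwrite("pics/w3.png",get_image("wrist")[:,:,::-1])
a=get_image("side")[160:290,265:425,::-1];cv2.imwrite("pics/d3.png",cv2.resize(a,None,fx=4,fy=4))
st()
E
```

```text
t 3.12 tcp [596.3  85.7  88.1] reader [ 6.7 -1.9] head-yaw 0.002 F [-3.3  2.3 15.6] w 7.1
t 3.23 tcp [597.   85.   88.6] reader [ 7.2 -2.7] head-yaw 0.002 F [-1.7  1.7  8.1] w 0.9
```

View pics/w3.png

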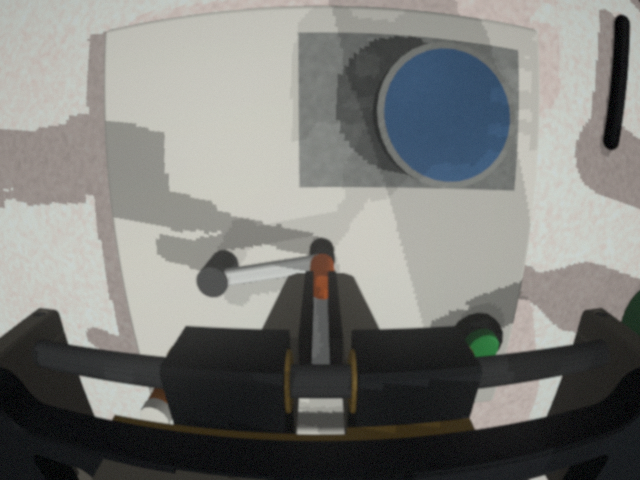

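View pics/d3.png

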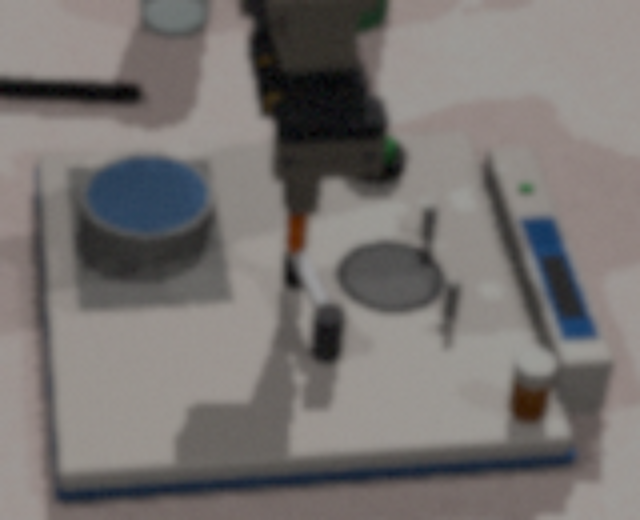

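```bash
python3 -m jog '[[0.0,0,0,0.001,0,0,0],[0.0,0,0,0.001,0,0,0]]';python3 - <<'E'
from h import *
st();a=get_image("wrist")[230:330,260:380,::-1];cv2.imwrite("pics/w4.png",cv2.resize(a,None,fx=5,fy=5))
st()
E
```

```text
clock: 3.48
tcp_pos: [597.5, 85.1, 88.5]
orientation: [[-0.999, -0.051, 0.004], [-0.051, 0.999, 0.002], [-0.004, 0.002, -1.0]]
contact_force: [-2.2, 2.1, 12.1]
gripper_width: 0.005
t 3.48 tcp [597.5  85.1  88.5] reader [ 7.8 -2.6] head-yaw 0.001 F [-2.2  2.1 12.1] w 0.4
t 3.52 tcp [597.5  85.1  88.4] reader [ 7.8 -2.6] head-yaw 0.001 F [-1.3  1.4 12.6] w 0.3
```

View pics/w4.png

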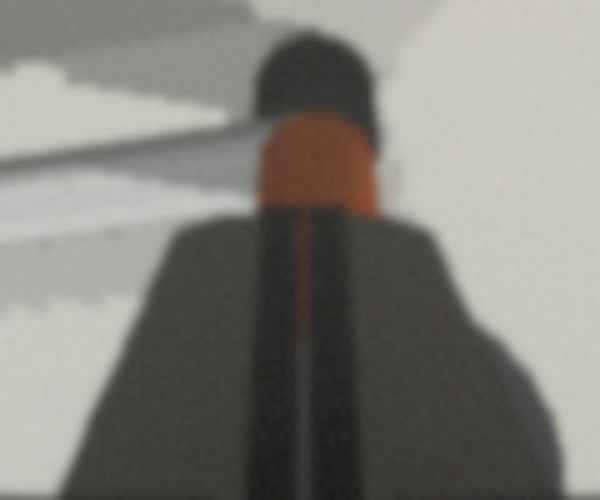

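```bash
python3 - <<'E'
from h import *
a=get_image("scene")[200:320,250:390,::-1];cv2.imwrite("pics/s5.png",cv2.resize(a,None,fx=5,fy=5,interpolation=2))
a=get_image("side")[180:270,300:400,::-1];cv2.imwrite("pics/d5.png",cv2.resize(a,None,fx=6,fy=6,interpolation=2))
E
```

```text
(no output)
```

View pics/s5.png

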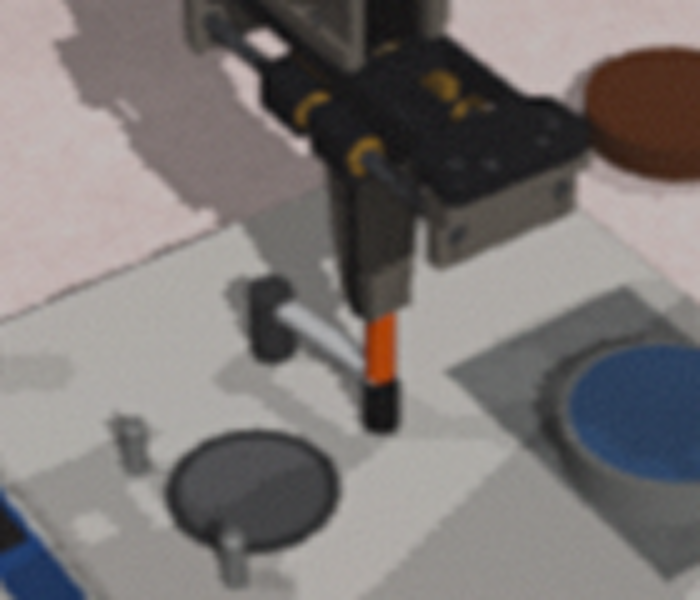

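View pics/d5.png

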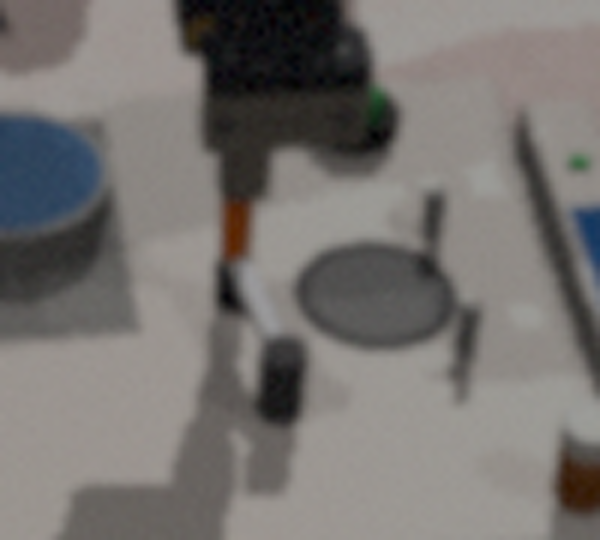

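```bash
python3 - <<'E'
from h import *
st()
for z in (60,70,80,90,96,104): print(z,ray("scene",(326.6,263),z),ray("side",(340.8,213),z), "rollerfoot")
print(ray("scene",(326,285.5),33),ray("side",(338.5,231),33),toreader(P,ray("side",(338.5,231),33)))
E
```

```text
t 3.62 tcp [597.5  85.1  88.5] reader [ 7.8 -2.6] head-yaw 0.001 F [-1.7  1.4 12.7] w 0.3
60 [574.16733463  58.11986106] [605.1814401  119.43775126] rollerfoot
70 [580.17808252  68.15332452] [603.63594319 107.26008132] rollerfoot
80 [586.18883042  78.18678797] [602.09044627  95.08241138] rollerfoot
90 [592.19957831  88.22025143] [600.54494935  82.90474144] rollerfoot
96 [595.80602705  94.2403295 ] [599.6176512   75.59813948] rollerfoot
104 [600.61462536 102.26710027] [598.38125367  65.85600353] rollerfoot
[596.30198873  91.46924495] [596.90552298  79.2741413 ] [ 6.89526722 -8.38095244]
```

```bash
python3 - <<'E'
from h import *
for z in (100,110,120,130,140,150,160,170,180): print(z,ray("side",(348,205),z).round(),ray("scene",(350,248),z).round(),)
E
```

```text
100 [620. 102.] [533.  83.]
110 [618.  89.] [540.  94.]
120 [616.  77.] [547. 104.]
130 [615.  64.] [554. 114.]
140 [613.  51.] [561. 124.]
150 [611.  39.] [568. 135.]
160 [609.  26.] [575. 145.]
170 [607.  14.] [582. 155.]
180 [605.   1.] [589. 166.]
```

The fingers have closed on top of the post, not around it. Force, the wrist view and triangulation all put the fingertips about 8 mm behind the TCP rather than 17 mm ahead. I'll use the measured value: raise, open, centre, and go lower.

```bash
python3 -m jog '[[0.0,0,0,-0.025,0,0,0],[0.045,0,0,-0.035,0,0,0],[0.045,0,0,-0.035,0,0,0],[0.045,0,0,-0.035,0,0,0]]' 12;python3 - <<'E'
from h import *
st();go((595,85.9,57.5),0.05)
s=bot.observe();cv2.imwrite("pics/w6.png",get_image("wrist")[:,:,::-1])
E
```

```text
clock: 4.12
tcp_pos: [595.0, 84.1, 120.0]
orientation: [[-0.999, -0.051, -0.001], [-0.051, 0.999, -0.0], [0.001, -0.0, -1.0]]
contact_force: [0.1, -0.4, 0.2]
gripper_width: 0.308
t 4.12 tcp [595.   84.1 120. ] reader [ 5.3 -3.5] head-yaw 0.001 F [ 0.1 -0.4  0.2] w 28.3
shift m [-0.0001  0.0018  0.0625] turn [-0.01 -0.07  0.06]
```

View pics/w6.png

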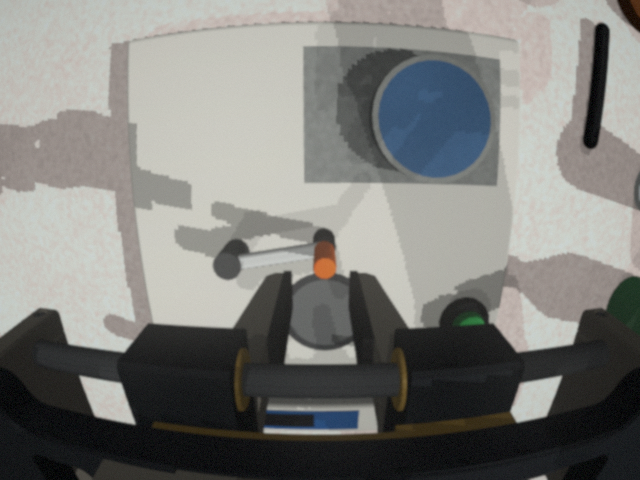

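```bash
python3 -m jog '[[0.045,0,0.002,0.015,0,0,0],[0.045,0,0.002,0.03,0,0,0],[0.045,0,0.002,0.05,0,0,0],[0.045,0,0.002,0.0625,0,0,0],[0.045,0,0.002,0.0625,0,0,0]]' 12; python3 -m jog '[[0.0,0,0,0,0,0,0],[0.0,0,0,0,0,0,0],[0.0,0,0,0,0,0,0],[0.0,0,0,0,0,0,0]]' 12;python3 - <<'E'
from h import *
st()
a=get_image("wrist")[:,:,::-1];cv2.imwrite("pics/w7.png",a)
E
```

```text
clock: 4.8
tcp_pos: [594.5, 85.8, 56.6]
orientation: [[-0.999, -0.051, -0.003], [-0.051, 0.999, -0.001], [0.003, -0.001, -1.0]]
contact_force: [-0.7, 0.0, 0.6]
gripper_width: 0.486
clock: 5.3
tcp_pos: [595.8, 86.5, 58.8]
orientation: [[-0.999, -0.051, 0.001], [-0.051, 0.999, 0.001], [-0.001, 0.0, -1.0]]
contact_force: [-0.3, 0.2, 1.7]
gripper_width: 0.144
t 5.3 tcp [595.8  86.5  58.8] reader [ 6.2 -1.1] head-yaw 0.001 F [-0.3  0.2  1.7] w 13.2
```

View pics/w7.png

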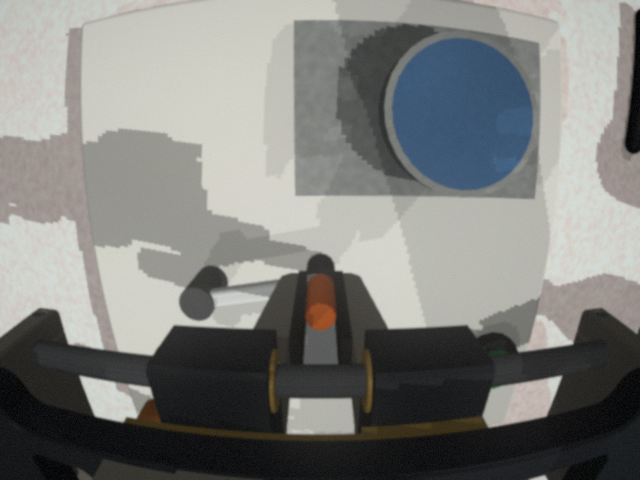

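Post gripped (13.2 mm opening). Now swing it open along the arc.

```bash
python3 -m jog '[[0,0.009,-0.0023,0,0,0,0],[0,0.018,-0.0057,0,0,0,0],[0,0.026,-0.0104,0,0,0,0],[0,0.0334,-0.016,0,0,0,0],[0,0.04,-0.0228,0,0,0,0]]' 12; python3 -m jog '[[0,0.0056,-0.0075,0,0,0,0],[0,0.01,-0.0158,0,0,0,0],[0,0.0134,-0.0245,0,0,0,0],[0,0.0155,-0.0337,0,0,0,0],[0,0.016,-0.04,0,0,0,0]]' 12; python3 -m jog '[[0,0,0,0,0,0,0],[0,0,0,0,0,0,0]]';python3 - <<'E'
from h import *
st()
a=get_image("wrist")[:,:,::-1];cv2.imwrite("pics/w8.png",a)
E
```

```text
clock: 5.98
tcp_pos: [554.3, 64.1, 58.7]
orientation: [[-0.999, -0.053, -0.003], [-0.053, 0.999, 0.003], [0.003, 0.004, -1.0]]
contact_force: [-4.4, 8.7, 7.5]
gripper_width: 0.151
clock: 6.6
tcp_pos: [539.0, 21.1, 58.1]
orientation: [[-0.999, -0.052, -0.006], [-0.052, 0.999, 0.001], [0.006, 0.002, -1.0]]
contact_force: [-5.2, 4.3, 5.3]
gripper_width: 0.148
clock: 6.85
tcp_pos: [539.2, 20.0, 58.0]
orientation: [[-0.999, -0.051, -0.006], [-0.051, 0.999, 0.0], [0.006, 0.0, -1.0]]
contact_force: [-4.6, 1.6, 7.2]
gripper_width: 0.147
t 6.85 tcp [539.2  20.   58. ] reader [-53.7 -64.7] head-yaw 0.001 F [-4.6  1.6  7.2] w 13.5
```

View pics/w8.png

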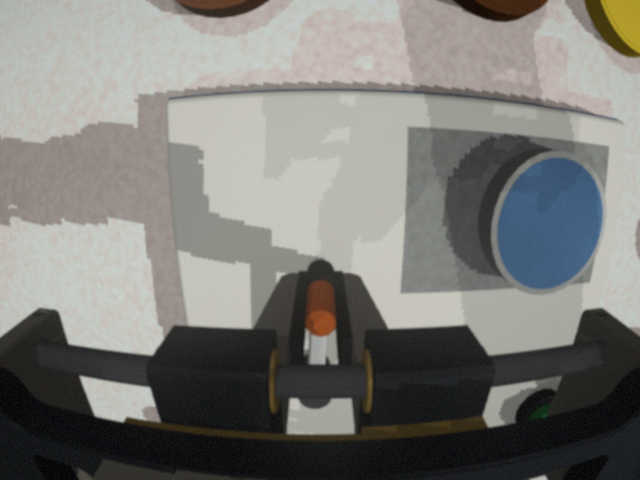

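```bash
python3 -m jog '[[0.045,0,0,0,0,0,0],[0.045,0,0,0,0,0,0],[0.045,0,0,-0.02,0,0,0],[0.05,0,0,-0.06,0,0,0],[0.05,0,0,-0.06,0,0,0]]' 12; python3 - <<'E'
from h import *
st();u=np.array([.903,-.43]);t=toworld(P,np.array([-84.1,73.3])-62*u);print(t)
go((*t,90),P[2]-.444)
s=bot.observe();a=get_image("wrist")[:,:,::-1];cv2.imwrite("pics/w9.png",a)
h=cv2.cvtColor(a,cv2.COLOR_BGR2HSV);k=cv2.inRange(h,(100,110,60),(120,255,255))
for c in cv2.findContours(k,0,2)[0]:
    if cv2.contourArea(c)>1500:
        e=cv2.fitEllipse(c);print(e,toreader(P,wray(e[0],50,s)))
E
```

```text
clock: 7.52
tcp_pos: [544.6, 20.2, 120.8]
orientation: [[-0.999, -0.05, 0.005], [-0.05, 0.999, 0.001], [-0.005, 0.0, -1.0]]
contact_force: [-0.9, 0.2, 1.0]
gripper_width: 0.542
t 7.53 tcp [544.6  20.2 120.8] reader [-48.3 -64.7] head-yaw 0.0 F [-0.9  0.2  1. ] w 49.8
[444.69315326 180.13369412]
shift m [0.0919 0.1647 0.0303] turn [ 0.08  0.29 25.46]
((506.2285461425781, 195.2483367919922), (87.98635864257812, 104.39568328857422), 13.826532363891602) [-84.28583317  71.92531964]
```

View pics/w9.png

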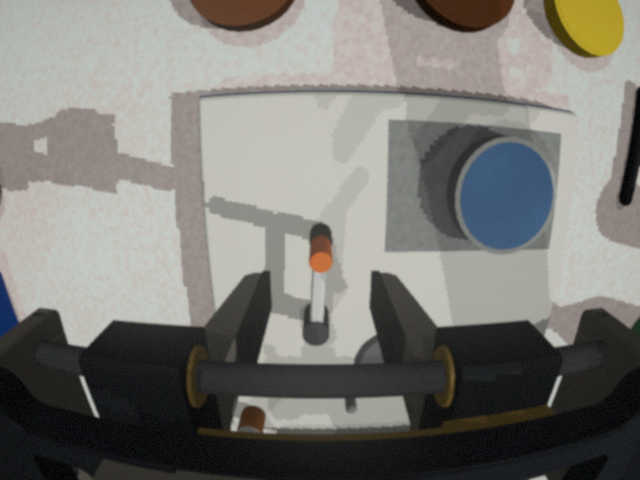

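```bash
python3 -m jog '[[0.05,0.025,0.045,0,0,0,8],[0.05,0.05,0.09,0,0,0,16],[0.05,0.075,0.135,0,0,0,24],[0.05,0.092,0.165,0.02,0,0,25.5],[0.05,0.092,0.165,0.03,0,0,25.5]]' 20;python3 -m jog '[[0.05,0,0,0,0,0,0],[0.05,0,0,0,0,0,0]]'; python3 - <<'E'
from h import *
st();u=np.array([.903,-.43]);t=toworld(P,np.array([-84.2,73])-62*u)
go((*t,27),P[2]-.444)
s=bot.observe();a=get_image("wrist")[:,:,::-1];cv2.imwrite("pics/w10.png",a)
h=cv2.cvtColor(a,cv2.COLOR_BGR2HSV);k=cv2.inRange(h,(100,110,60),(120,255,255))
for c in cv2.findContours(k,0,2)[0]:
    if cv2.contourArea(c)>1500:
        e=cv2.fitEllipse(c);print(e,toreader(P,wray(e[0],50,s)))
E
```

```text
clock: 8.2
tcp_pos: [439.7, 182.4, 86.4]
orientation: [[-0.925, 0.379, -0.003], [0.379, 0.925, -0.001], [0.003, -0.002, -1.0]]
contact_force: [0.1, -0.5, -1.0]
gripper_width: 0.546
clock: 8.45
tcp_pos: [443.3, 179.3, 88.3]
orientation: [[-0.922, 0.386, 0.0], [0.386, 0.922, -0.001], [-0.001, -0.0, -1.0]]
contact_force: [0.9, 0.7, 0.1]
gripper_width: 0.542
t 8.45 tcp [443.3 179.3  88.3] reader [-141.5   99.2] head-yaw -0.446 F [0.9 0.7 0.1] w 49.8
shift m [-0.001   0.001   0.0613] turn [-0.02  0.03 -0.14]
((323.8819274902344, 331.364013671875), (73.3065414428711, 117.93981170654297), 89.32628631591797) [-93.51258322  78.12857191]
```

View pics/w10.png

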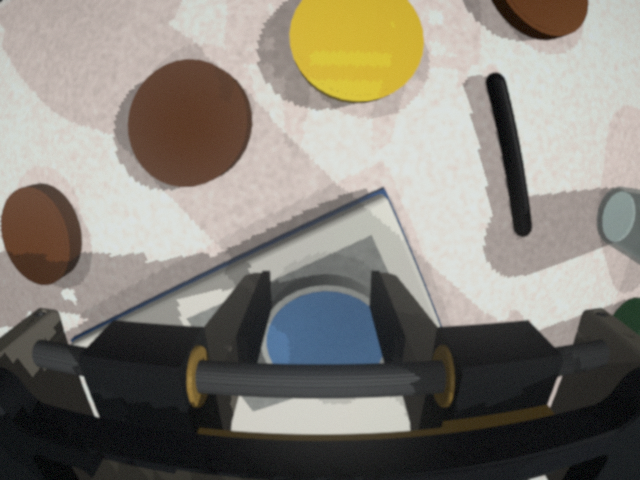

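```bash
python3 -m jog '[[0.05,0,0.001,0.02,0,0,0],[0.05,0,0.001,0.04,0,0,0],[0.05,0,0.001,0.055,0,0,0],[0.05,0,0.001,0.061,0,0,0],[0.05,0,0.001,0.061,0,0,0]]' 20; python3 - <<'E'
from h import *
st();cv2.imwrite("pics/w11.png",get_image("wrist")[:,:,::-1])
a=get_image("side")[150:270,250:410,::-1];cv2.imwrite("pics/d11.png",cv2.resize(a,None,fx=4.5,fy=4.5,interpolation=2))
E
```

```text
clock: 9.12
tcp_pos: [443.0, 181.3, 27.2]
orientation: [[-0.923, 0.384, -0.0], [0.384, 0.923, -0.0], [0.0, -0.0, -1.0]]
contact_force: [0.3, 0.1, 0.7]
gripper_width: 0.547
t 9.12 tcp [443.  181.3  27.2] reader [-141.7  101.2] head-yaw -0.445 F [0.3 0.1 0.7] w 50.2
```

View pics/d11.png

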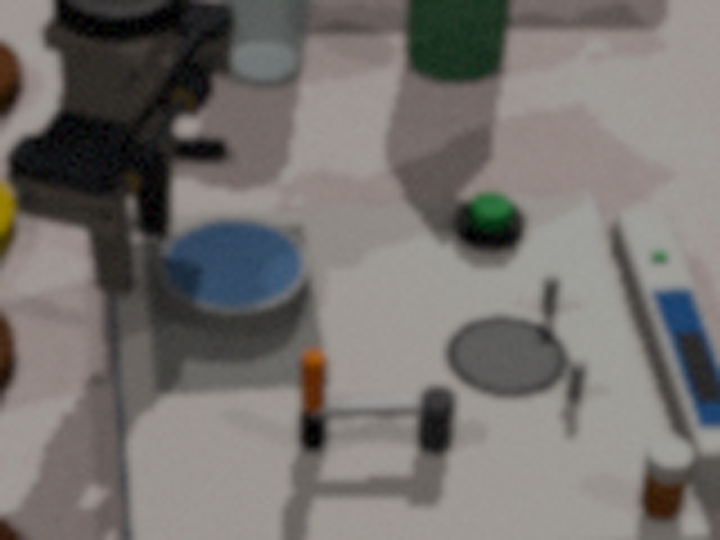

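View pics/w11.png

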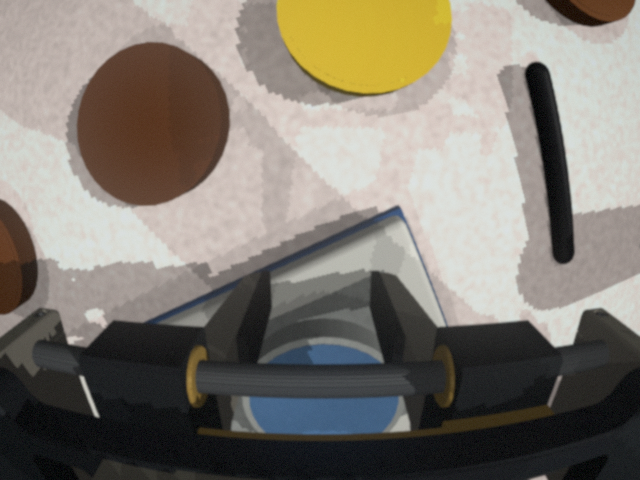

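```bash
python3 -m jog '[[0.05,-0.01,0,0,0,0,0],[0.05,-0.022,0,0,0,0,0],[0.05,-0.034,0,0,0,0,0],[0.05,-0.046,0,0,0,0,0],[0.05,-0.058,0,0,0,0,0]]' 20; python3 - <<'E'
from h import *
st();s=bot.observe();cv2.imwrite("pics/w12.png",get_image("wrist")[:,:,::-1])
a=get_image("side")[::1,:,::-1]
h=cv2.cvtColor(a,cv2.COLOR_BGR2HSV);k=cv2.inRange(h,(100,90,60),(120,255,255))
for c in cv2.findContours(k[190:260,275:380],0,2,offset=(275,190))[0]:
    if cv2.contourArea(c)>100:
        e=cv2.fitEllipse(c);print(e,toreader(P,ray("side",e[0],50)))
a=a[150:270,250:410];cv2.imwrite("pics/d12.png",cv2.resize(a,None,fx=4.5,fy=4.5,interpolation=2))
E
```

```text
clock: 9.85
tcp_pos: [496.7, 159.2, 27.3]
orientation: [[-0.923, 0.384, -0.001], [0.384, 0.923, 0.0], [0.001, -0.0, -1.0]]
contact_force: [-4.5, 2.1, 3.5]
gripper_width: 0.548
t 9.85 tcp [496.7 159.2  27.3] reader [-89.2  76.4] head-yaw -0.444 F [-4.5  2.1  3.5] w 50.4
((316.84698486328125, 212.12669372558594), (17.30900764465332, 26.280311584472656), 92.29518127441406) [-43.48368823  52.45857834]
```

View pics/d12.png

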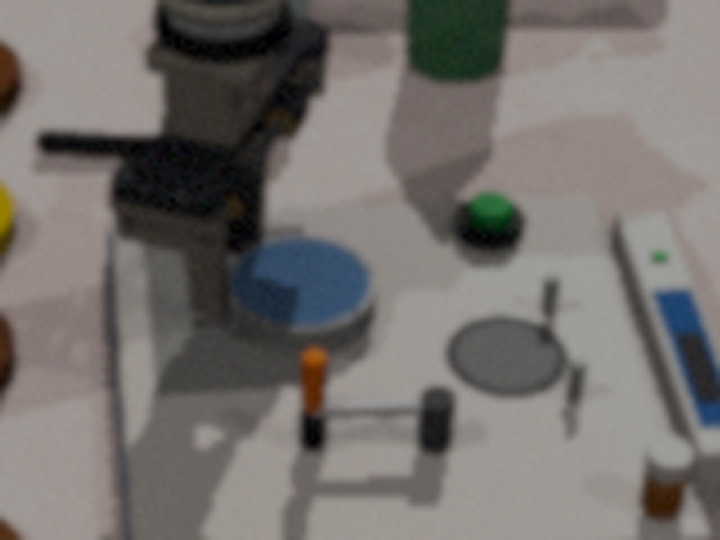

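```bash
python3 -m jog '[[0.05,-0.012,0,0,0,0,0],[0.05,-0.024,0,0,0,0,0],[0.05,-0.036,0,0,0,0,0],[0.05,-0.048,0,0,0,0,0],[0.05,-0.06,0,0,0,0,0]]' 20; python3 -m jog '[[0.05,-0.012,0,0,0,0,0],[0.05,-0.024,0,0,0,0,0],[0.05,-0.036,0,0,0,0,0],[0.05,-0.046,0,0,0,0,0],[0.05,-0.054,0,0,0,0,0]]' 20;python3 - <<'E'
from h import *
st();s=bot.observe();cv2.imwrite("pics/w13.png",get_image("wrist")[:,:,::-1])
a=get_image("side")[::1,:,::-1]
h=cv2.cvtColor(a,cv2.COLOR_BGR2HSV);k=cv2.inRange(h,(100,90,60),(120,255,255))
for c in cv2.findContours(k[190:260,275:390],0,2,offset=(275,190))[0]:
    if cv2.contourArea(c)>100:
        e=cv2.fitEllipse(c);print(e,toreader(P,ray("side",e[0],50)))
a=a[150:270,270:430];cv2.imwrite("pics/d13.png",cv2.resize(a,None,fx=4.5,fy=4.5,interpolation=2))
E
```

```text
clock: 10.58
tcp_pos: [552.6, 135.8, 27.2]
orientation: [[-0.923, 0.384, 0.0], [0.384, 0.923, -0.0], [-0.0, -0.0, -1.0]]
contact_force: [-2.0, 0.5, -0.7]
gripper_width: 0.543
clock: 11.2
tcp_pos: [602.2, 115.2, 27.2]
orientation: [[-0.923, 0.384, -0.0], [0.384, 0.923, -0.0], [-0.0, -0.0, -1.0]]
contact_force: [-1.8, 0.2, -0.7]
gripper_width: 0.545
t 11.2 tcp [602.2 115.2  27.2] reader [14.  27.3] head-yaw -0.444 F [-1.8  0.2 -0.7] w 50.1
((357.8756103515625, 221.76292419433594), (17.684289932250977, 27.847787857055664), 96.62284851074219) [58.57908492  4.08151396]
```

View pics/d13.png

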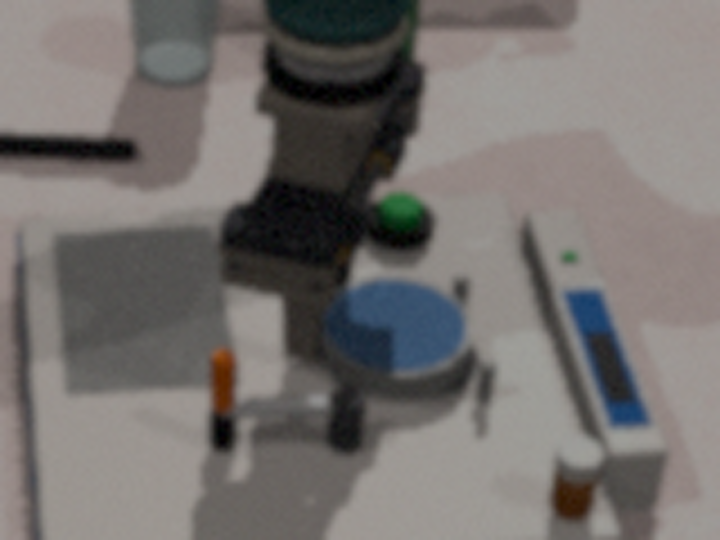

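```bash
python3 -m jog '[[0.05,0.015,0,0,0,0,0],[0.05,0.03,0,0,0,0,0],[0.05,0.03,0,0,0,0,0]]' 20;python3 - <<'E'
from h import *
st();go((*toworld(P,(-8,0)),27),P[2])
E
```

```text
clock: 11.68
tcp_pos: [572.1, 128.5, 27.4]
orientation: [[-0.924, 0.382, -0.001], [0.382, 0.924, 0.001], [0.001, 0.0, -1.0]]
contact_force: [-0.3, 0.4, 0.2]
gripper_width: 0.542
t 11.68 tcp [572.1 128.5  27.4] reader [-15.4  42.1] head-yaw -0.442 F [-0.3  0.4  0.2] w 49.8
shift m [-0.0246 -0.0349  0.0003] turn [  0.03  -0.07 -25.31]
```

```bash
python3 -m jog '[[0.05,0.004,-0.005,0,0,0,-8],[0.05,0.0,-0.012,0,0,0,-16],[0.05,-0.01,-0.022,0,0,0,-25.3],[0.05,-0.0246,-0.035,0,0,0,-25.3],[0.05,-0.0246,-0.035,0,0,0,-25.3]]' 20;python3 - <<'E'
from h import *
st();go((*toworld(P,(22.6,0)),27),P[2])
s=bot.observe();cv2.imwrite("pics/w14.png",get_image("wrist")[:,:,::-1])
a=get_image("side")[::1,:,::-1]
h=cv2.cvtColor(a,cv2.COLOR_BGR2HSV);k=cv2.inRange(h,(100,90,60),(120,255,255))
for c in cv2.findContours(k[190:260,275:390],0,2,offset=(275,190))[0]:
    if cv2.contourArea(c)>100:
        e=cv2.fitEllipse(c);print(e,toreader(P,ray("side",e[0],50)))
a=a[150:270,270:430];cv2.imwrite("pics/d14.png",cv2.resize(a,None,fx=4.5,fy=4.5,interpolation=2))
E
```

```text
clock: 12.3
tcp_pos: [584.3, 82.9, 27.5]
orientation: [[-0.999, -0.041, 0.001], [-0.041, 0.999, -0.001], [-0.001, -0.001, -1.0]]
contact_force: [0.5, -0.2, 0.2]
gripper_width: 0.545
t 12.3 tcp [584.3  82.9  27.5] reader [-5.5 -4.1] head-yaw -0.009 F [ 0.5 -0.2  0.2] w 50.1
shift m [-0.0281  0.0044  0.0006] turn [-0.06  0.06 -0.49]
((359.52703857421875, 222.6653289794922), (17.598560333251953, 24.916889190673828), 81.0952377319336) [62.25643268  0.14502928]
```

View pics/d14.png

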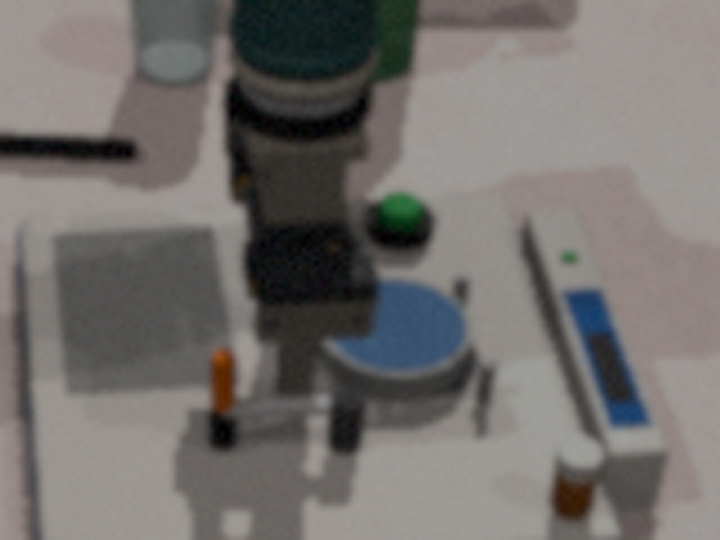

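View pics/w14.png

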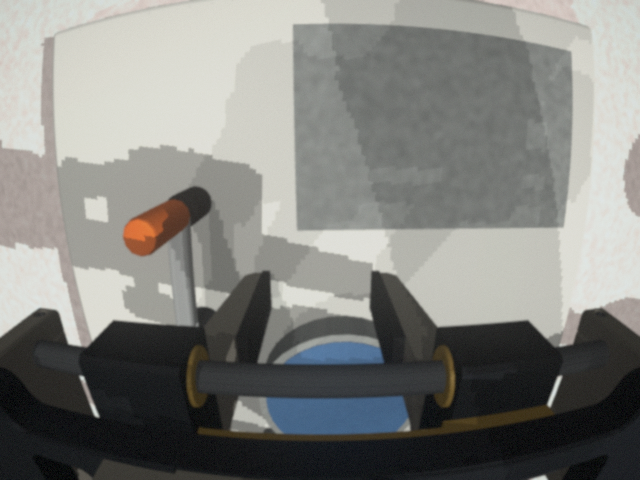

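```bash
python3 -m jog '[[0.05,-0.002,0.002,0,0,0,0],[0.05,-0.006,0.003,0,0,0,0],[0.05,-0.012,0.0035,0,0,0,0],[0.05,-0.018,0.0035,0,0,0,0],[0.05,-0.022,0.0035,0,0,0,0]]' 20;python3 - <<'E'
from h import *
st();go((*toworld(P,(22.6,0)),27),P[2])
E
```

```text
clock: 13.02
tcp_pos: [604.5, 90.4, 27.1]
orientation: [[-0.999, -0.048, -0.002], [-0.048, 0.999, 0.0], [0.002, 0.0, -1.0]]
contact_force: [-3.9, 1.4, 2.6]
gripper_width: 0.544
t 13.03 tcp [604.5  90.4  27.1] reader [15.1  2.3] head-yaw -0.002 F [-3.9  1.4  2.6] w 50.0
shift m [-0.0075 -0.0023  0.0001] turn [ 0.03 -0.11 -0.11]
```

```bash
python3 -m jog '[[0.05,-0.002,-0.001,0,0,0,0],[0.05,-0.004,-0.002,0,0,0,0],[0.05,-0.006,-0.002,0,0,0,0],[0.05,-0.006,-0.002,0,0,0,0]]' 20;python3 - <<'E'
from h import *
st();cv2.imwrite("pics/w15.png",get_image("wrist")[:,:,::-1])
a=get_image("scene")[::1,:,::-1]
h=cv2.cvtColor(a,cv2.COLOR_BGR2HSV);k=cv2.inRange(h,(100,90,60),(120,255,255))
for c in cv2.findContours(k[250:340,265:350],0,2,offset=(265,250))[0]:
    if cv2.contourArea(c)>100:
        e=cv2.fitEllipse(c);print(e,toreader(P,ray("scene",e[0],50)))
a=a[220:370,220:400];cv2.imwrite("pics/s15.png",cv2.resize(a,None,fx=4,fy=4,interpolation=2))
E
```

```text
clock: 13.52
tcp_pos: [611.4, 87.9, 27.2]
orientation: [[-0.999, -0.047, 0.0], [-0.047, 0.999, -0.0], [-0.0, -0.0, -1.0]]
contact_force: [-3.1, 0.5, 0.3]
gripper_width: 0.543
t 13.53 tcp [611.4  87.9  27.2] reader [21.8 -0.5] head-yaw -0.003 F [-3.1  0.5  0.3] w 49.9
((300.189453125, 291.1102294921875), (27.060691833496094, 39.58095932006836), 85.23783111572266) [68.40101841  2.99417728]
```

View pics/s15.png

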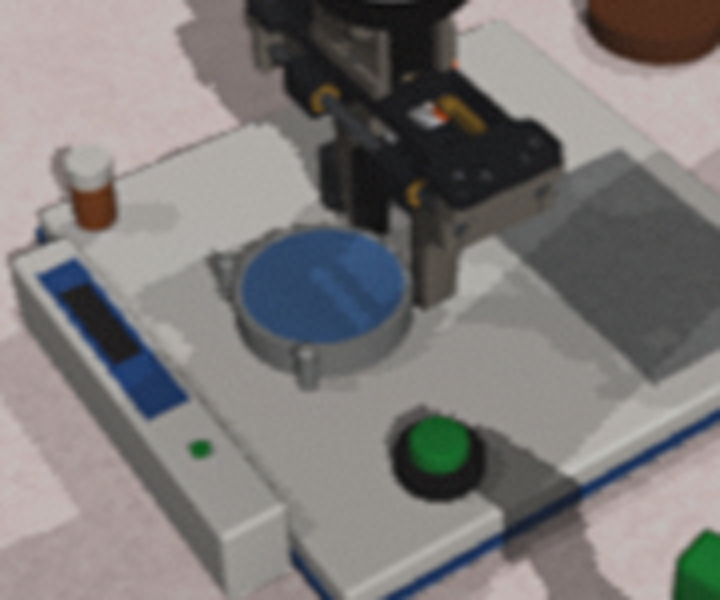

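```bash
python3 -m jog '[[0.05,-0.001,0,0,0,0,0],[0.05,-0.002,0,0,0,0,0],[0.05,-0.003,0,0,0,0,0],[0.05,-0.003,0,0,0,0,0]]' 20;python3 - <<'E'
from h import *
st()
E
```

```text
clock: 14.12
tcp_pos: [613.8, 88.3, 27.2]
orientation: [[-0.999, -0.048, -0.001], [-0.048, 0.999, -0.0], [0.001, -0.0, -1.0]]
contact_force: [-3.9, 0.4, 1.6]
gripper_width: 0.54
t 14.12 tcp [613.8  88.3  27.2] reader [24.3 -0.2] head-yaw -0.002 F [-3.9  0.4  1.6] w 49.6
```

```bash
python3 -m jog '[[0.05,-0.001,0,0,0,0,0],[0.05,-0.002,0,0,0,0,0],[0.05,-0.003,0,0,0,0,0],[0.05,-0.003,0,0,0,0,0]]' 20;python3 - <<'E'
from h import *
st()
s=get_image("scene")[::1,:,::-1]
h=cv2.cvtColor(s,cv2.COLOR_BGR2HSV);k=cv2.inRange(h,(100,90,60),(120,255,255))
for c in cv2.findContours(k[250:340,265:350],0,2,offset=(265,250))[0]:
    if cv2.contourArea(c)>100:
        e=cv2.fitEllipse(c);print(e,toreader(P,ray("scene",e[0],50)))
E
```

```text
clock: 14.62
tcp_pos: [614.3, 88.4, 26.9]
orientation: [[-0.999, -0.048, -0.006], [-0.048, 0.999, -0.0], [0.006, 0.0, -1.0]]
contact_force: [-9.1, -0.4, 6.1]
gripper_width: 0.543
t 14.62 tcp [614.3  88.4  26.9] reader [24.7 -0.1] head-yaw -0.002 F [-9.1 -0.4  6.1] w 49.9
((299.4061279296875, 291.1255798339844), (27.0186824798584, 39.54360580444336), 84.86343383789062) [69.70911755  2.13834045]
```

```bash
python3 -m jog '[[0.05,0,0,0,0,0,0],[0.05,0,0,0,0,0,0],[0.05,0.01,0,0,0,0,0],[0.05,0.022,0,0,0,0,0],[0.05,0.022,0,-0.03,0,0,0]]' 20;python3 -m jog '[[0.05,0.015,0,-0.04,0,0,0],[0.05,0.04,0,-0.08,0,0,0],[0.05,0.06,0,-0.1,0,0,0],[0.05,0.06,0,-0.1,0,0,0],[0.05,0.06,0,-0.1,0,0,0]]';python3 - <<'E'
from h import *
st();s=bot.observe();a=get_image("wrist")[:,:,::-1];cv2.imwrite("pics/w16.png",a)
h=cv2.cvtColor(a,cv2.COLOR_BGR2HSV);k=cv2.inRange(h,(100,110,60),(120,255,255))
for c in cv2.findContours(k,0,2)[0]:
    if cv2.contourArea(c)>1500:
        e=cv2.fitEllipse(c);print(e,toreader(P,wray(e[0],50,s)))
E
```

```text
clock: 15.3
tcp_pos: [592.7, 87.0, 55.7]
orientation: [[-0.999, -0.047, -0.004], [-0.047, 0.999, -0.001], [0.004, -0.001, -1.0]]
contact_force: [0.2, -0.3, 0.4]
gripper_width: 0.546
clock: 15.92
tcp_pos: [535.6, 84.6, 156.9]
orientation: [[-0.999, -0.047, 0.001], [-0.047, 0.999, 0.0], [-0.001, 0.0, -1.0]]
contact_force: [-0.3, -0.7, 0.6]
gripper_width: 0.545
t 15.93 tcp [535.6  84.6 156.9] reader [-54.  -0.] head-yaw -0.003 F [-0.3 -0.7  0.6] w 50.1
((320.58135986328125, 347.7836608886719), (33.38011932373047, 89.76862335205078), 89.71449279785156) [56.34847692 -0.84815093]
```

View pics/w16.png

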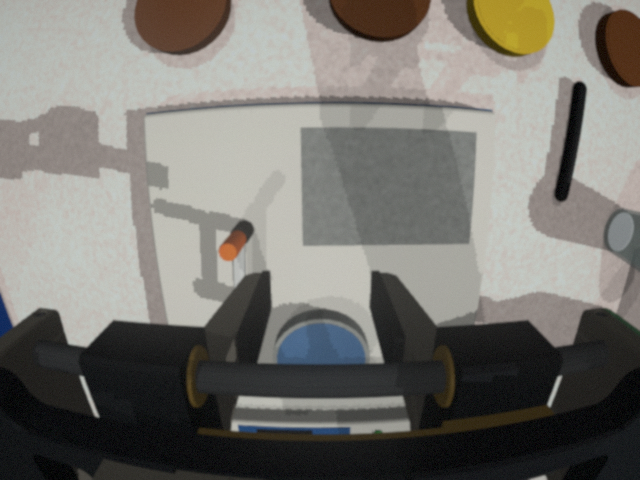

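```bash
python3 - <<'E'
from h import *
np.set_printoptions(precision=1,suppress=True)
s=bot.observe();r=toreader(P,wray((229,252),96,s));print("post",r,np.arctan2(17-r[0],r[1]+68))
print("rim near pts y",toreader(P,wray((319,308),50,s)))
for n,x0,x1,y0,y1 in(("scene",265,350,250,340),("side",320,390,200,260)):
    a=get_image(n)[:,:,::-1];h=cv2.cvtColor(a,cv2.COLOR_BGR2HSV);k=cv2.inRange(h,(100,90,60),(120,255,255))
    for c in cv2.findContours(k[y0:y1,x0:x1],0,2,offset=(x0,y0))[0]:
        if cv2.contourArea(c)>100:
            e=cv2.fitEllipse(c);print(n,e,toreader(P,ray(n,e[0],50)))
    cv2.imwrite(f"pics/{n}16.png",cv2.resize(a[190:340,230:400] if n=="scene" else a[170:280,300:420],None,fx=4.5,fy=4.5,interpolation=2))
E
```

```text
post [-50.9 -64. ] 1.5117095538649183
rim near pts y [14.9 -2.2]
scene ((299.2776794433594, 291.0940246582031), (26.942201614379883, 39.41510009765625), 84.99705505371094) [69.9  1.9]
side ((363.27587890625, 223.1138153076172), (18.0810604095459, 29.676782608032227), 93.35868835449219) [71.6 -2.5]
```

View pics/side16.png

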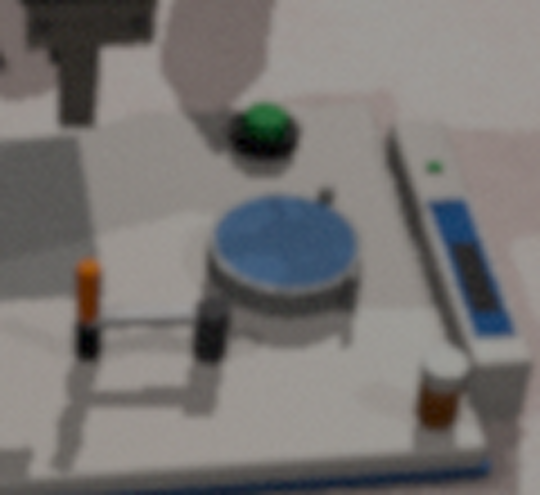

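View pics/scene16.png

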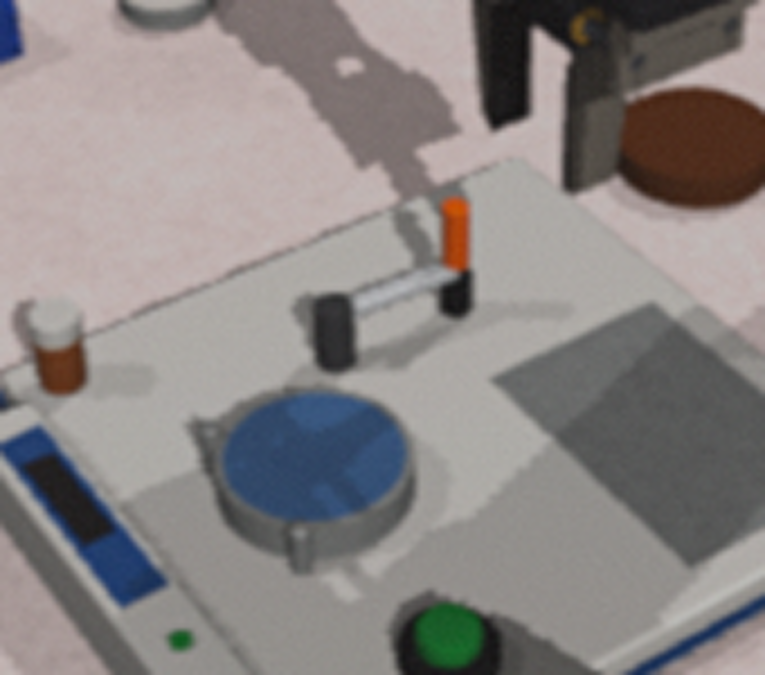

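```bash
python3 - <<'E'
from h import *
st();go((*toworld(P,(-51,-64)),57.5),P[2])
E
```

```text
t 16.07 tcp [535.3  84.4 156.2] reader [-54.4  -0.2] head-yaw -0.003 F [-0.6 -0.5  0.3] w 50.4
shift m [-0.0037 -0.0637  0.0987] turn [-0.04 -0.08 -0.16]
```

```bash
python3 -m jog '[[0.045,-0.002,-0.03,0,0,0,0],[0.045,-0.0035,-0.064,0,0,0,0],[0.045,-0.0035,-0.064,0.01,0,0,0],[0.045,-0.0035,-0.064,0.03,0,0,0],[0.045,-0.0035,-0.064,0.04,0,0,0]]' 20;python3 - <<'E'
from h import *
st();go((*toworld(P,(-51,-64)),57.5),P[2])
s=bot.observe();a=get_image("wrist")[:,:,::-1];cv2.imwrite("pics/w17.png",a)
E
```

```text
clock: 16.7
tcp_pos: [540.9, 21.7, 115.3]
orientation: [[-0.999, -0.049, -0.003], [-0.049, 0.999, -0.0], [0.003, 0.0, -1.0]]
contact_force: [-0.3, -0.3, -0.3]
gripper_width: 0.489
t 16.7 tcp [540.9  21.7 115.3] reader [-52.  -63.1] head-yaw -0.001 F [-0.3 -0.3 -0.3] w 44.9
shift m [-0.0011 -0.0009  0.0578] turn [ 0.01 -0.16 -0.08]
```

View pics/w17.png

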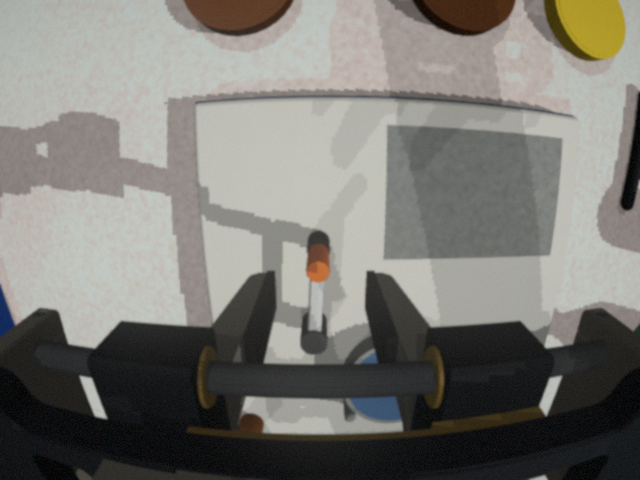

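Post top at (318,271), between the fingers. Descend and grip.

```bash
python3 -m jog '[[0.045,0,-0.001,0.02,0,0,0],[0.045,0,-0.001,0.04,0,0,0],[0.045,0,-0.001,0.056,0,0,0],[0.045,0,-0.001,0.056,0,0,0]]' 20;python3 -m jog '[[0,0,-0.001,0,0,0,0],[0,0,-0.001,0,0,0,0],[0,0,-0.001,0,0,0,0],[0,0,-0.001,0,0,0,0]]' 20;python3 - <<'E'
from h import *
st();s=bot.observe();r=toreader(P,s["tcp_pos"][:2]);t0=1.51
for t in np.linspace(1.51,0,11)[1:]:
    print(round(t,2),np.round([-(68*np.sin(t0)-68*np.sin(t))/1e3,(68*np.cos(t)-68*np.cos(t0))/1e3],4))
E
```

```text
clock: 17.25
tcp_pos: [541.0, 20.0, 60.2]
orientation: [[-0.999, -0.048, -0.002], [-0.048, 0.999, -0.0], [0.002, -0.0, -1.0]]
contact_force: [-0.0, 0.4, -0.5]
gripper_width: 0.491
clock: 17.75
tcp_pos: [542.1, 19.1, 61.8]
orientation: [[-0.999, -0.048, 0.001], [-0.048, 0.999, 0.0], [-0.001, 0.0, -1.0]]
contact_force: [-1.5, 0.4, 2.2]
gripper_width: 0.144
t 17.75 tcp [542.1  19.1  61.8] reader [-50.9 -65.7] head-yaw -0.002 F [-1.5  0.4  2.2] w 13.3
1.36 [-0.0014  0.0102]
1.21 [-0.0043  0.02  ]
1.06 [-0.0087  0.0293]
0.91 [-0.0144  0.0378]
0.76 [-0.0213  0.0454]
0.6 [-0.0293  0.0518]
0.45 [-0.0381  0.057 ]
0.3 [-0.0476  0.0608]
0.15 [-0.0576  0.0631]
0.0 [-0.0679  0.0639]
```

```bash
python3 -m jog '[[0,-0.0014,0.0102,0,0,0,0],[0,-0.0043,0.02,0,0,0,0],[0,-0.0087,0.0293,0,0,0,0],[0,-0.0144,0.0378,0,0,0,0],[0,-0.0213,0.0454,0,0,0,0]]' 20;python3 -m jog '[[0,-0.008,0.0064,0,0,0,0],[0,-0.0168,0.0116,0,0,0,0],[0,-0.0263,0.0154,0,0,0,0],[0,-0.0363,0.0177,0,0,0,0],[0,-0.0363,0.0177,0,0,0,0]]' 20;python3 - <<'E'
from h import *
st()
E
```

```text
clock: 18.38
tcp_pos: [560.0, 63.9, 61.4]
orientation: [[-0.999, -0.046, -0.002], [-0.046, 0.999, -0.002], [0.002, -0.002, -1.0]]
contact_force: [-2.8, -3.8, 5.4]
gripper_width: 0.146
clock: 19.0
tcp_pos: [596.3, 85.4, 61.4]
orientation: [[-0.999, -0.048, -0.001], [-0.048, 0.999, 0.001], [0.001, 0.001, -1.0]]
contact_force: [-2.0, 0.5, 3.2]
gripper_width: 0.147
t 19.0 tcp [596.3  85.4  61.4] reader [ 6.6 -2.2] head-yaw -0.002 F [-2.   0.5  3.2] w 13.5
```

Now about 0.15 rad. Close slowly and press.

```bash
python3 -m jog '[[0,-0.003,0.0003,0,0,0,0],[0,-0.006,0.0005,0,0,0,0],[0,-0.009,0.0007,0,0,0,0],[0,-0.0105,0.0007,0,0,0,0],[0,-0.0105,0.0007,0,0,0,0]]' 30;python3 - <<'E'
from h import *
st()
E
```

```text
clock: 19.62
tcp_pos: [605.1, 87.4, 61.3]
orientation: [[-0.999, -0.048, -0.003], [-0.048, 0.999, 0.002], [0.003, 0.002, -1.0]]
contact_force: [-6.1, 2.4, 6.0]
gripper_width: 0.144
t 19.62 tcp [605.1  87.4  61.3] reader [15.5 -0.6] head-yaw -0.002 F [-6.1  2.4  6. ] w 13.2
```

```bash
python3 -m jog '[[0,-0.001,0,0,0,0,0],[0,-0.002,0,0,0,0,0],[0,-0.003,0,0,0,0,0],[0,-0.003,0,0,0,0,0]]' 40;python3 - <<'E'
from h import *
st()
E
```

```text
clock: 20.12
tcp_pos: [607.3, 87.8, 61.3]
orientation: [[-0.999, -0.047, -0.005], [-0.048, 0.999, 0.002], [0.005, 0.002, -1.0]]
contact_force: [-6.9, 2.4, 8.0]
gripper_width: 0.145
t 20.12 tcp [607.3  87.8  61.3] reader [17.7 -0.4] head-yaw -0.002 F [-6.9  2.4  8. ] w 13.4
```

```bash
python3 -m jog '[[0,-0.001,0,0,0,0,0],[0,-0.002,0,0,0,0,0],[0,-0.003,0,0,0,0,0],[0,-0.003,0,0,0,0,0]]' 40;python3 - <<'E'
from h import *
st()
E
```

```text
clock: 20.62
tcp_pos: [610.5, 88.1, 61.3]
orientation: [[-0.999, -0.048, -0.004], [-0.048, 0.999, 0.002], [0.004, 0.002, -1.0]]
contact_force: [-6.7, 3.3, 7.3]
gripper_width: 0.141
t 20.62 tcp [610.5  88.1  61.3] reader [20.9 -0.2] head-yaw -0.002 F [-6.7  3.3  7.3] w 13.0
```

```bash
python3 - <<'E'
from h import *
st()
a=get_image("wrist")[:,:,::-1];cv2.imwrite("pics/w18.png",cv2.resize(a[200:400,220:420],None,fx=3.5,fy=3.5,interpolation=2))
for n,x0,x1,y0,y1 in(("scene",265,350,250,340),("side",320,390,200,260)):
    a=get_image(n)[:,:,::-1];h=cv2.cvtColor(a,cv2.COLOR_BGR2HSV);k=cv2.inRange(h,(100,90,60),(120,255,255))
    for c in cv2.findContours(k[y0:y1,x0:x1],0,2,offset=(x0,y0))[0]:
        if cv2.contourArea(c)>100:
            e=cv2.fitEllipse(c);print(n,e,toreader(P,ray(n,e[0],50)))
    cv2.imwrite(f"pics/{n}18.png",cv2.resize(a[190:340,230:400] if n=="scene" else a[170:280,300:420],None,fx=4.5,fy=4.5,interpolation=2))
E
```

```text
t 20.62 tcp [610.5  88.1  61.3] reader [20.9 -0.2] head-yaw -0.002 F [-6.7  3.3  7.3] w 13.0
scene ((299.3032531738281, 291.099365234375), (27.01166343688965, 39.405487060546875), 84.93289947509766) [69.83822193  1.95699908]
side ((363.2804260253906, 223.12213134765625), (18.285945892333984, 29.32313346862793), 93.49932098388672) [71.65083695 -2.49688899]
```

View pics/side18.png

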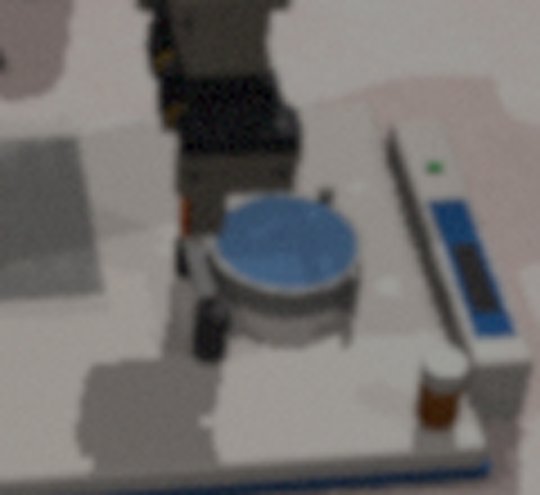

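View pics/w18.png

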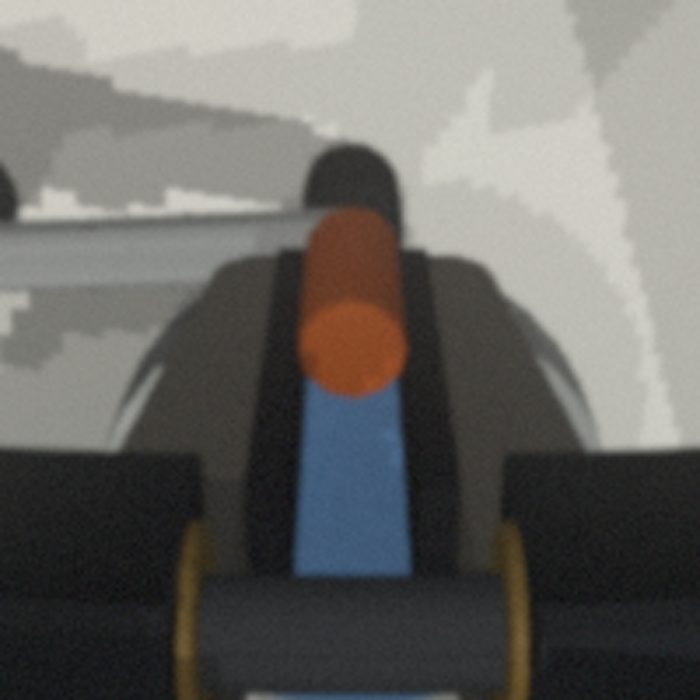

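View pics/scene18.png

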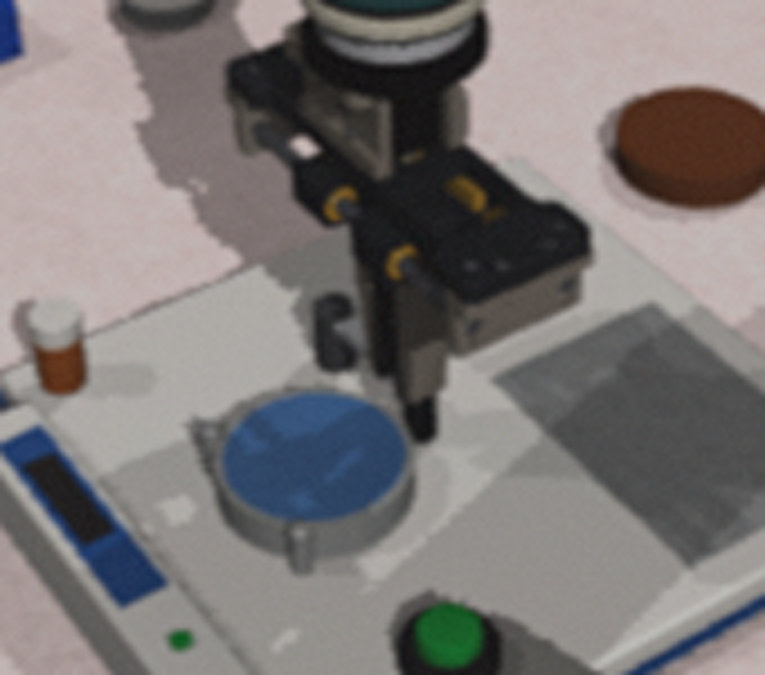

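```bash
python3 - <<'E'
from h import *
s=bot.observe();r=toreader(P,wray((320.9,299.4),96,s));print("post",r,np.arctan2(17-r[0],r[1]+68))
E
python3 -m jog '[[0.045,0,0,0,0,0,0],[0.045,0,0,0,0,0,0],[0.045,0.005,0,-0.02,0,0,0],[0.02,0.03,0,-0.05,0,0,0],[0.0,0.04,0,-0.06,0,0,0]]' 20;python3 -m jog '[[0,0,0,0,0,0,0],[0,0,0,0,0,0,0]]';python3 - <<'E'
from h import *
st();s=bot.observe()
a=get_image("wrist")[:,:,::-1];cv2.imwrite("pics/w19.png",a)
E
```

```text
post [13.83578497 -0.82012049] 0.04706585151425014
clock: 21.4
tcp_pos: [573.2, 84.1, 123.9]
orientation: [[-0.999, -0.047, 0.003], [-0.047, 0.999, 0.001], [-0.003, 0.001, -1.0]]
contact_force: [0.4, 0.4, -0.3]
gripper_width: 0.273
clock: 21.65
tcp_pos: [573.1, 84.2, 120.9]
orientation: [[-0.999, -0.048, -0.0], [-0.048, 0.999, -0.0], [0.0, -0.0, -1.0]]
contact_force: [-0.1, -0.3, 0.2]
gripper_width: 0.052
t 21.65 tcp [573.1  84.2 120.9] reader [-16.7  -2.3] head-yaw -0.002 F [-0.1 -0.3  0.2] w 4.8
```

View pics/w19.png

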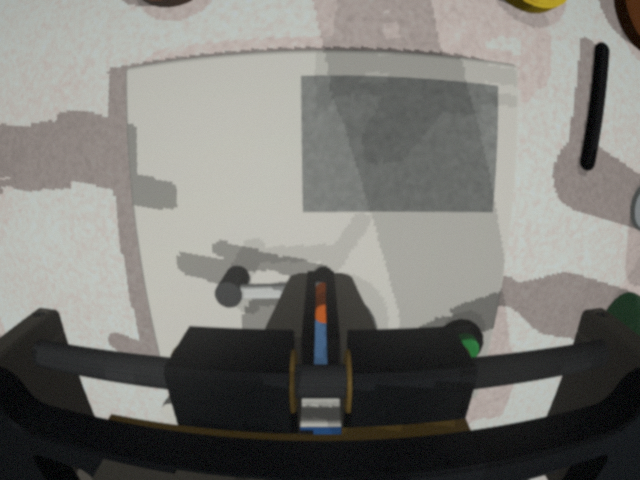

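```bash
python3 -m jog '[[0,0.001,0.002,0.02,0,0,0],[0,0.001,0.002,0.04,0,0,0],[0,0.001,0.002,0.06,0,0,0],[0,0.001,0.002,0.063,0,0,0],[0,0.001,0.002,0.063,0,0,0]]';python3 -m jog '[[0,-0.003,0,0,0,0,0],[0,-0.006,0,0,0,0,0],[0,-0.009,0,0,0,0,0],[0,-0.012,0,0,0,0,0],[0,-0.012,0,0,0,0,0]]';python3 - <<'E'
from h import *
st()
E
```

```text
clock: 22.32
tcp_pos: [571.9, 85.9, 58.0]
orientation: [[-0.999, -0.047, -0.001], [-0.047, 0.999, -0.0], [0.001, -0.0, -1.0]]
contact_force: [0.4, 0.1, 0.1]
gripper_width: 0.005
clock: 22.95
tcp_pos: [584.0, 86.7, 58.3]
orientation: [[-0.999, -0.047, 0.0], [-0.047, 0.999, -0.0], [-0.0, -0.0, -1.0]]
contact_force: [-0.2, -0.4, -0.8]
gripper_width: 0.008
t 22.95 tcp [584.   86.7  58.3] reader [-5.6 -0.4] head-yaw -0.003 F [-0.2 -0.4 -0.8] w 0.7
```

Contact is expected at about x = -3.

```bash
python3 -m jog '[[0,-0.0015,0,0,0,0,0],[0,-0.003,0,0,0,0,0],[0,-0.0045,0,0,0,0,0],[0,-0.006,0,0,0,0,0],[0,-0.006,0,0,0,0,0]]';python3 - <<'E'
from h import *
st()
E
```

```text
clock: 23.58
tcp_pos: [589.6, 87.2, 58.2]
orientation: [[-0.999, -0.048, -0.0], [-0.048, 0.999, 0.0], [0.0, 0.0, -1.0]]
contact_force: [-2.0, 0.8, 1.0]
gripper_width: 0.006
t 23.57 tcp [589.6  87.2  58.2] reader [-0.  -0.1] head-yaw -0.002 F [-2.   0.8  1. ] w 0.5
```

```bash
python3 -m jog '[[0,-0.001,0,0,0,0,0],[0,-0.002,0,0,0,0,0],[0,-0.003,0,0,0,0,0],[0,-0.003,0,0,0,0,0]]';python3 - <<'E'
from h import *
st()
E
```

```text
clock: 24.08
tcp_pos: [591.1, 87.4, 58.2]
orientation: [[-0.999, -0.048, -0.004], [-0.048, 0.999, 0.0], [0.003, 0.0, -1.0]]
contact_force: [-7.1, 1.1, 4.7]
gripper_width: 0.006
t 24.07 tcp [591.1  87.4  58.2] reader [1.5 0. ] head-yaw -0.002 F [-7.1  1.1  4.7] w 0.5
```

```bash
python3 -m jog '[[0,-0.001,0,0,0,0,0],[0,-0.002,0,0,0,0,0],[0,-0.003,0,0,0,0,0],[0,-0.003,0,0,0,0,0],[0,-0.003,0,0,0,0,0]]';python3 - <<'E'
from h import *
st()
E
```

```text
clock: 24.7
tcp_pos: [591.4, 87.5, 58.1]
orientation: [[-0.999, -0.048, -0.009], [-0.048, 0.999, 0.0], [0.009, 0.001, -1.0]]
contact_force: [-14.1, 0.5, 12.0]
gripper_width: 0.005
t 24.7 tcp [591.4  87.5  58.1] reader [1.8 0.1] head-yaw -0.002 F [-14.1   0.5  12. ] w 0.5
```

Firm, at 14 N. Back off, rise, check, and locate the button height.

```bash
python3 -m jog '[[0,0.005,0,0,0,0,0],[0,0.015,0,0,0,0,0],[0,0.025,0,-0.03,0,0,0],[0,0.025,0,-0.07,0,0,0],[0,0.025,0,-0.07,0,0,0]]';python3 - <<'E'
from h import *
np.set_printoptions(precision=1,suppress=True)
st();s=bot.observe();cv2.imwrite("pics/w20.png",get_image("wrist")[:,:,::-1])
for n,x0,x1,y0,y1 in(("scene",265,350,250,340),("side",320,390,200,260)):
    a=get_image(n)[:,:,::-1];h=cv2.cvtColor(a,cv2.COLOR_BGR2HSV);k=cv2.inRange(h,(100,90,60),(120,255,255))
    for c in cv2.findContours(k[y0:y1,x0:x1],0,2,offset=(x0,y0))[0]:
        if cv2.contourArea(c)>100:
            e=cv2.fitEllipse(c);print(n,e,toreader(P,ray(n,e[0],50)))
    cv2.imwrite(f"pics/{n}20.png",cv2.resize(a[190:350,230:400] if n=="scene" else a[170:280,300:420],None,fx=4.5,fy=4.5,interpolation=2))
for z in(35,40,45,50,55,60): print(z,toreader(P,ray("scene",(329.9,330.5),z)),toreader(P,ray("side",(358.7,196.8),z)))
E
```

```text
clock: 25.32
tcp_pos: [573.4, 86.0, 131.5]
orientation: [[-0.999, -0.047, 0.007], [-0.047, 0.999, 0.001], [-0.007, 0.001, -1.0]]
contact_force: [-0.7, 0.3, -0.9]
gripper_width: 0.004
t 25.32 tcp [573.4  86.  131.5] reader [-16.3  -0.5] head-yaw -0.003 F [-0.7  0.3 -0.9] w 0.4
scene ((299.2892761230469, 291.06396484375), (27.146142959594727, 39.32211685180664), 85.21029663085938) [69.8  1.9]
side ((363.40869140625, 223.19630432128906), (18.094261169433594, 29.455930709838867), 92.14952087402344) [71.9 -2.8]
35 [ 70.9 110.9] [ 82.7 128.4]
40 [ 73.4 114.6] [ 81.2 121.9]
45 [ 75.9 118.3] [ 79.8 115.5]
50 [ 78.4 122. ] [ 78.3 109. ]
55 [ 80.9 125.7] [ 76.9 102.6]
60 [ 83.4 129.4] [75.4 96.1]
```

View pics/side20.png

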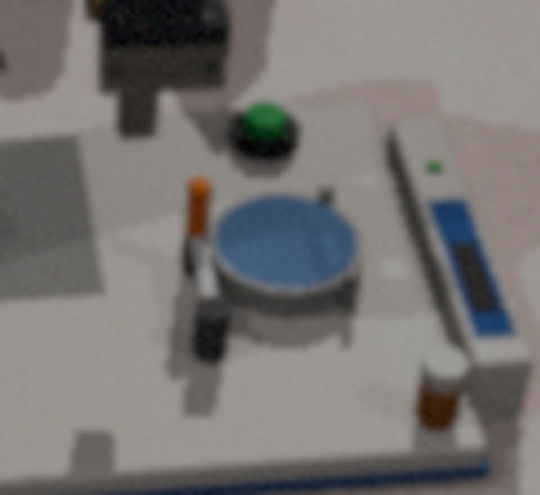

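View pics/scene20.png

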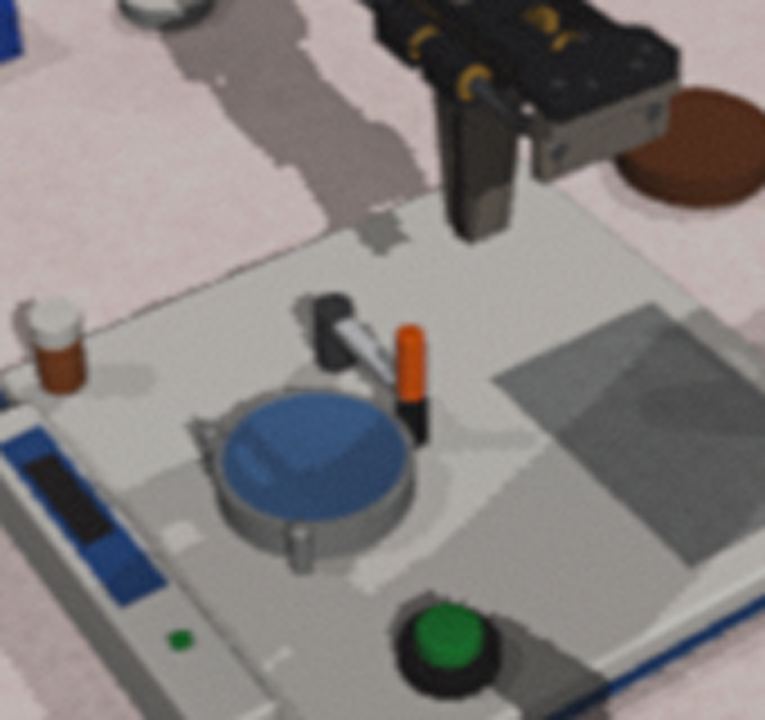

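View pics/w20.png

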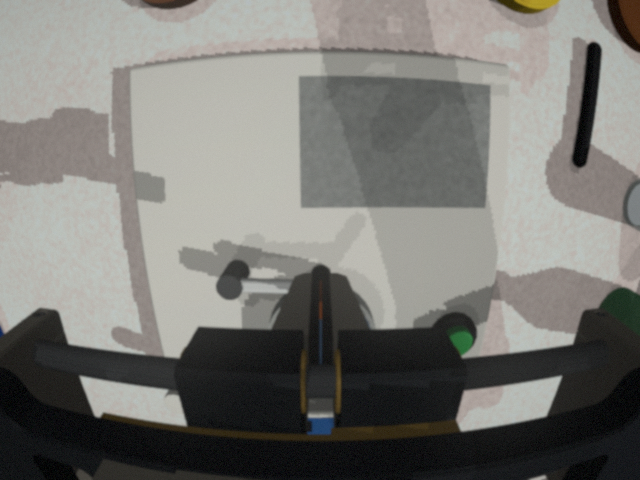

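```bash
python3 - <<'E'
from h import *
st();go((*toworld(P,(80,118)),70),P[2])
E
```

```text
t 25.48 tcp [570.4  85.8 127.7] reader [-19.3  -0.5] head-yaw -0.003 F [-0.4 -0.   0.2] w 0.6
shift m [-0.099   0.1188  0.0576] turn [-0.01 -0.03 -0.15]
```

```bash
python3 -m jog '[[0,-0.025,0.03,0,0,0,0],[0,-0.05,0.06,0,0,0,0],[0,-0.075,0.09,0,0,0,0],[0,-0.099,0.118,0.03,0,0,0],[0,-0.099,0.118,0.055,0,0,0]]';python3 -m jog '[[0,0,0,0,0,0,0],[0,0,0,0,0,0,0]]';python3 - <<'E'
from h import *
st();go((*toworld(P,(80,118)),40),P[2])
cv2.imwrite("pics/w21.png",get_image("wrist")[:,:,::-1])
a=get_image("scene")[:,:,::-1];cv2.imwrite("pics/scene21.png",cv2.resize(a[230:370,260:420],None,fx=4.5,fy=4.5,interpolation=2))
E
```

```text
clock: 26.1
tcp_pos: [663.8, 211.9, 70.0]
orientation: [[-0.999, -0.051, -0.002], [-0.051, 0.999, 0.001], [0.002, 0.001, -1.0]]
contact_force: [-0.5, 0.6, -0.5]
gripper_width: 0.007
clock: 26.35
tcp_pos: [664.2, 207.8, 73.3]
orientation: [[-0.999, -0.047, -0.0], [-0.047, 0.999, -0.001], [0.0, -0.001, -1.0]]
contact_force: [0.1, 0.5, 0.3]
gripper_width: 0.008
t 26.35 tcp [664.2 207.8  73.3] reader [ 80.5 116.7] head-yaw -0.003 F [0.1 0.5 0.3] w 0.7
shift m [0.0005 0.0014 0.0333] turn [-0.03 -0.01 -0.19]
```

View pics/scene21.png

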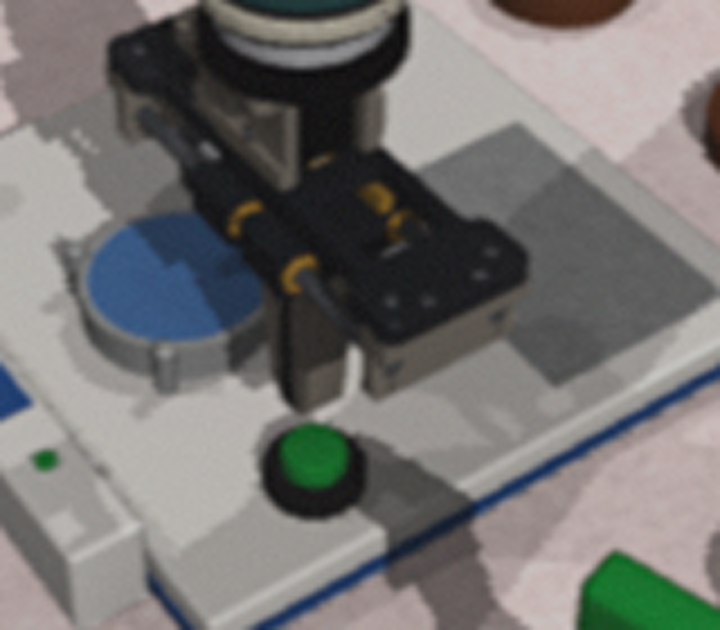

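View pics/w21.png

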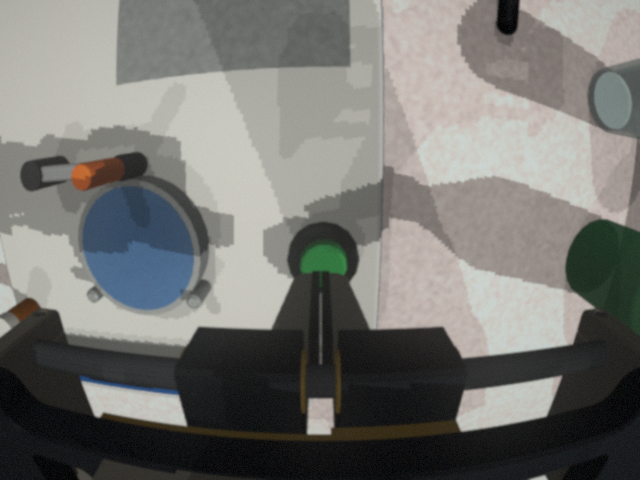

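The wrist view shows the disc touching both pins with the post alongside it. The fingers are over the green button (323,262).

```bash
python3 - <<'E'
from h import *
np.set_printoptions(precision=1,suppress=True)
s=bot.observe();a=cv2.imread("pics/w21.png")
h=cv2.cvtColor(a,cv2.COLOR_BGR2HSV);k=cv2.inRange(h,(100,110,50),(120,255,255))
for c in cv2.findContours(k,0,2)[0]:
    if cv2.contourArea(c)>3000:
        e=cv2.fitEllipse(c);print(e,toreader(P,wray(e[0],50,s)))
for nm,u,z in (("post",(83,176),96),("hub",(36,174),64),("pinR",(93,296),56),("pinL",(194,301),56),("button",(323,262),46)):
    print(nm,toreader(P,wray(u,z,s)))
E
python3 -m jog '[[0,0,0.0015,0.012,0,0,0],[0,0,0.0015,0.02,0,0,0],[0,0,0.0015,0.025,0,0,0],[0,0,0.0015,0.025,0,0,0]]'
```

```text
((139.75511169433594, 259.014892578125), (85.82902526855469, 104.22997283935547), 144.50123596191406) [77.6  2.6]
post [18.7  0.5]
hub [ 17.5 -63.3]
pinR [102.7 -37. ]
pinL [102.2  38.9]
button [ 80.  117.8]
clock: 26.95
tcp_pos: [663.6, 209.9, 47.6]
orientation: [[-0.999, -0.047, -0.001], [-0.047, 0.999, -0.0], [0.001, -0.0, -1.0]]
contact_force: [0.0, -0.7, 0.3]
gripper_width: 0.006
```

```bash
python3 -m jog '[[0,0,0,0.003,0,0,0],[0,0,0,0.006,0,0,0],[0,0,0,0.008,0,0,0],[0,0,0,0.008,0,0,0]]'
```

```text
clock: 27.45
tcp_pos: [664.4, 210.2, 40.7]
orientation: [[-0.999, -0.047, 0.001], [-0.047, 0.999, 0.0], [-0.001, 0.0, -1.0]]
contact_force: [0.0, 0.0, 3.5]
gripper_width: 0.004
```

```bash
python3 -m jog '[[0,0,0,0.001,0,0,0],[0,0,0,0.002,0,0,0],[0,0,0,0.003,0,0,0],[0,0,0,0.003,0,0,0]]'
```

```text
clock: 27.95
tcp_pos: [664.4, 210.2, 38.6]
orientation: [[-0.999, -0.047, 0.001], [-0.047, 0.999, 0.0], [-0.001, 0.0, -1.0]]
contact_force: [-2.7, -1.6, 9.9]
gripper_width: 0.009
```

```bash
python3 -m jog '[[0,0,0,0.0015,0,0,0],[0,0,0,0.003,0,0,0],[0,0,0,0.003,0,0,0]]'; python3 - <<'E'
from h import *
st()
a=get_image("side")[:,:,::-1];cv2.imwrite("pics/side22.png",cv2.resize(a[150:270,310:420],None,fx=5,fy=5,interpolation=2))
E
```

```text
clock: 28.32
tcp_pos: [664.6, 210.2, 38.4]
orientation: [[-0.999, -0.047, 0.001], [-0.047, 0.999, 0.001], [-0.001, 0.001, -1.0]]
contact_force: [-8.3, -2.8, 25.2]
gripper_width: 0.005
t 28.32 tcp [664.6 210.2  38.4] reader [ 81. 119.] head-yaw -0.003 F [-8.3 -2.8 25.2] w 0.5
```

View pics/side22.png

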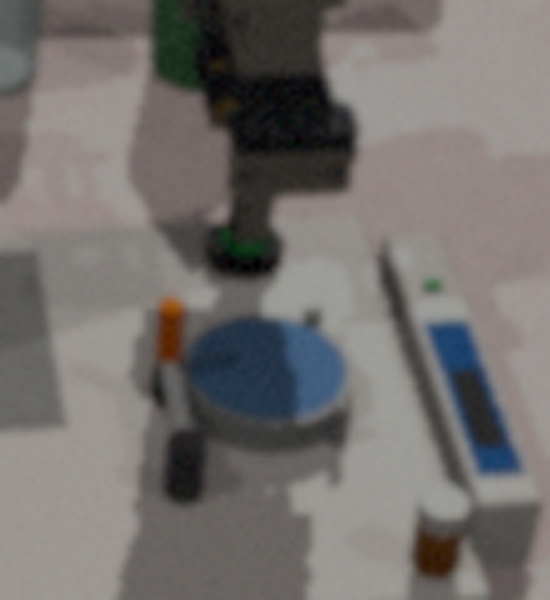

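Hard stop reached (25 N) after about 6 mm of travel, so the button is fully down. Retreat and make the final check.

```bash
python3 -m jog '[[0,0,0,-0.02,0,0,0],[0,0,0,-0.06,0,0,0],[0,0.0,0,-0.11,0,0,0],[0,0.0,0,-0.12,0,0,0],[0,0,0,-0.12,0,0,0]]';  python3 -m jog '[[0,0.04,0.0,0,0,0,0],[0,0.08,0,0,0,0,0],[0,0.12,0,0,0,0,0],[0,0.12,0,0,0,0,0],[0,0.12,0,0,0,0,0]]'; python3 - <<'E'
from h import *
np.set_printoptions(precision=1,suppress=True)
st();s=bot.observe();cv2.imwrite("pics/w23.png",get_image("wrist")[:,:,::-1])
for n,x0,x1,y0,y1 in(("scene",265,350,250,340),("side",320,390,200,260)):
    a=get_image(n)[:,:,::-1];h=cv2.cvtColor(a,cv2.COLOR_BGR2HSV);k=cv2.inRange(h,(100,90,60),(120,255,255))
    for c in cv2.findContours(k[y0:y1,x0:x1],0,2,offset=(x0,y0))[0]:
        if cv2.contourArea(c)>100:
            e=cv2.fitEllipse(c);print(n,e,toreader(P,ray(n,e[0],50)))
    cv2.imwrite(f"pics/{n}23.png",cv2.resize(a[190:350,230:400] if n=="scene" else a[170:280,300:420],None,fx=4.5,fy=4.5,interpolation=2))
E
```

```text
clock: 29.0
tcp_pos: [663.8, 210.2, 154.3]
orientation: [[-0.999, -0.048, 0.0], [-0.048, 0.999, 0.0], [-0.0, 0.0, -1.0]]
contact_force: [0.1, -0.3, -0.2]
gripper_width: 0.004
clock: 29.62
tcp_pos: [544.2, 204.2, 153.3]
orientation: [[-0.999, -0.048, -0.001], [-0.048, 0.999, -0.001], [0.001, -0.001, -1.0]]
contact_force: [1.3, -0.4, 0.0]
gripper_width: 0.004
t 29.62 tcp [544.2 204.2 153.3] reader [-39.5 119.1] head-yaw -0.002 F [ 1.3 -0.4  0. ] w 0.3
scene ((299.3172302246094, 291.1231689453125), (26.9482364654541, 39.475311279296875), 84.96902465820312) [69.9  2. ]
side ((363.260498046875, 223.2076873779297), (18.028535842895508, 29.51673126220703), 93.21637725830078) [71.5 -2.8]
```

View pics/w23.png

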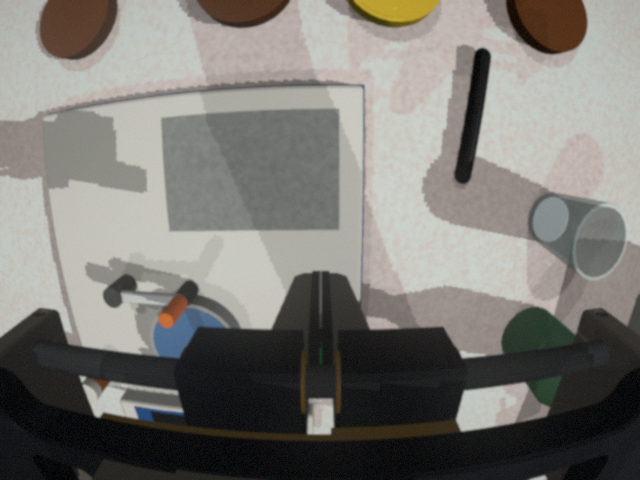

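View pics/scene23.png

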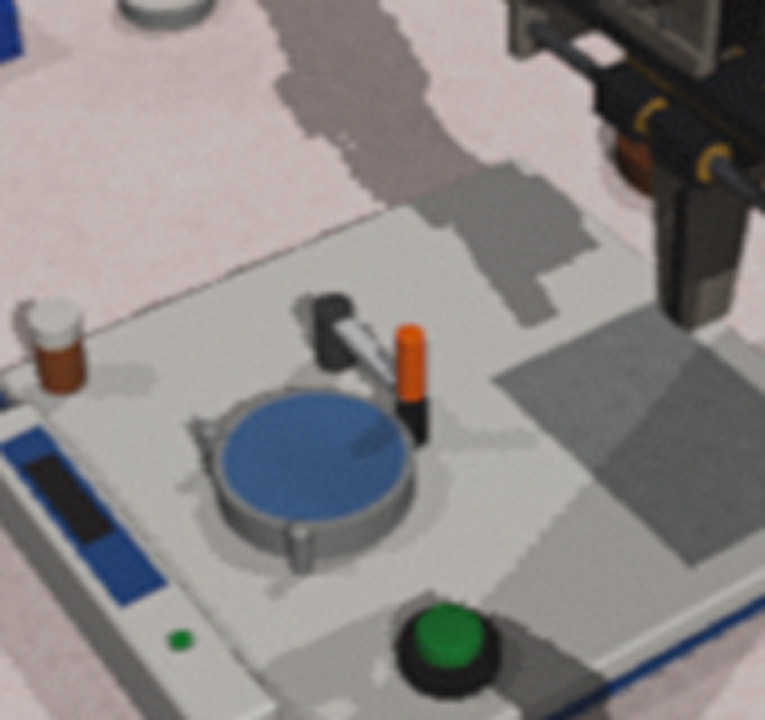

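```bash
python3 -c "
from bench import job_done
print(job_done())"
```

```text
the job is handed in; nothing more can be done
None
```

The job is done and handed in at about 30 s. I got no verdict back, so the results below come from my own checks.

**What I did:**
- I swung the clamp arm open to about 1.51 rad.
- I slid the disc along the deck with two fingertips until it sat firmly against the pins (about 9 N).
- I swung the arm shut and pressed its post with closed fingers up to 14 N.
- I pushed the button to its hard stop, about 6 mm by my estimate, and backed away.

**Last checks:**
- **Disc:** the scene camera put its centre at reader (69.9, 2.0) and the side camera at (71.5, -2.8). These disagree by about 5 mm in y, as the two cameras had from the start. Their average is about (70.7, -0.4), close to the target (70, 0). Neither reading changed between clamping and the end.
- **Arm:** the last clear wrist view put the post at reader (18.7, 0.5), so the arm is shut at about 0 rad. The roller appears to touch the disc.
- **Button and bystanders:** the button is up and the robot touches nothing. The vial, marker, beaker and discs look unmoved; I did not measure them.

**What went wrong on the way:**
- **Fingertip length:** measured, the fingertips sit about 8 mm behind the TCP, not 17 mm ahead as `bot.tips_ahead` says. Because of this the first grip closed on top of the post, pressing it with about 15 N, so I redid it lower.
- **Clamp grip:** on the first try at shutting the arm, the post slipped in the pads at about 7 N, so I pushed it with closed fingers instead.
- **Wrist estimate:** one ellipse fit of the partly hidden disc gave (77.6, 2.6). I set it aside because it disagreed with the other cameras.

The force on each pin could not be measured directly. I inferred it from the firm stop and the pictures.

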